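# Make the turntable ready for moving house

### The job

Unpack the parts tray to make the turntable safe for moving: slide every white transit sleeve in the tray fully down over a suspension post, one sleeve to a post, then swing the transit link fully home into its fork, and then push the headed pin right down through fork and link until its head seats. Put all the spare cartridges from the tray into the ceramic dish at any time. The orange adapter stays in the tray; leave the tumbler, record weight and brush where they are.

Things in the scene. Friction and masses are not known exactly. Their poses are not given: they have to be found in the camera images.
- tray: Fixed plywood parts tray, 136 (x) x 204 (y) mm, floor 4 mm thick, walls and dividers 4 mm thick, 10 mm above the floor; 2 by 4 compartments of 62 x 46 mm, centres at x +-33, y +-25 and +-75 mm. One part in each, in any order, but x +33, y +75 holds a drilled block (34 x 34 mm, 22 mm above the floor) in which the pin stands. Origin: centre of its underside, z up.
- sleeve1: White plastic transit sleeve: a plain ring 26 mm outside, 16 mm bore, 24 mm tall, standing on end. Origin: centre of its underside, z along the bore. Two or three of the three sleeves are present.
- sleeve2: White plastic transit sleeve: a plain ring 26 mm outside, 16 mm bore, 24 mm tall, standing on end. Origin: centre of its underside, z along the bore. Two or three of the three sleeves are present.
- sleeve3: White plastic transit sleeve: a plain ring 26 mm outside, 16 mm bore, 24 mm tall, standing on end. Origin: centre of its underside, z along the bore. Two or three of the three sleeves are present.
- cartridge1: Spare stylus cartridge: a small black block with a grey metal top plate and a clear stylus guard at one end, 30 (x) x 18 (y) x 22 mm tall. Origin: centre of its underside; x is the long axis, z up. In the tray its long axis lies roughly along the tray's y. Two or three of the three are present.
- cartridge2: Spare stylus cartridge: a small black block with a grey metal top plate and a clear stylus guard at one end, 30 (x) x 18 (y) x 22 mm tall. Origin: centre of its underside; x is the long axis, z up. In the tray its long axis lies roughly along the tray's y. Two or three of the three are present.
- cartridge3: Spare stylus cartridge: a small black block with a grey metal top plate and a clear stylus guard at one end, 30 (x) x 18 (y) x 22 mm tall. Origin: centre of its underside; x is the long axis, z up. In the tray its long axis lies roughly along the tray's y. Two or three of the three are present.
- pin: Steel headed pin: shank 8 mm in diameter, 36 mm long, last 6 mm tapering to a 5 mm tip; round head on top 16 mm in diameter, 14 mm tall (50 mm in all). Starts standing head up in the drilled block in the tray (10 mm hole), tip on the tray floor. Origin: centre of the tip, z towards the head. Seated, the head rests on the upper tine, its origin 36 mm below point fork_hole.
- dish: Loose round white ceramic dish, 130 mm across the rim, 20 mm high, wall 4 mm, flat inner floor 5 mm above the table and about 112 mm across; may be anywhere near the far right. Origin: centre of its underside.
- turntable: Fixed turntable, platter lifted off: plinth 340 (x) x 430 (y) mm, its top 70 mm above the shelf. On it three upright suspension posts, a fork and swinging transit link, an inner sub-platter (136 mm across, 18 mm high) and, at the left (y +165 mm), a tonearm up to 62 mm above the plinth. Origin: centre of its underside.
- post1 (a point): Foot of a suspension post, on its axis at the plinth's top: steel, 12 mm in diameter, 40 mm tall with a tapered top. Takes a sleeve with 2 mm clearance all round; any sleeve fits any post; a seated sleeve stands on the plinth.
- post2 (a point): Foot of a suspension post, on its axis at the plinth's top: steel, 12 mm in diameter, 40 mm tall with a tapered top. Takes a sleeve with 2 mm clearance all round; any sleeve fits any post; a seated sleeve stands on the plinth.
- post3 (a point): Foot of a suspension post, on its axis at the plinth's top: steel, 12 mm in diameter, 40 mm tall with a tapered top. Takes a sleeve with 2 mm clearance all round; any sleeve fits any post; a seated sleeve stands on the plinth.
- fork_hole (a point): Centre of the hole in the fork's upper tine, at the tine's top face, 44 mm above the plinth. Two steel tines, 30 x 30 x 6 mm, stand one above the other on a column at their +x side, each with a vertical 12 mm hole; the link's lug (same hole) swings in between them from the -x side.
- link_pivot (a point): On the vertical hinge axis of the transit link, 36 mm above the plinth. The link is an aluminium bar 16 mm wide whose lug hole is 90 mm from this axis; home, it points along the turntable's -y.
- link_knob (a point): Top centre of the black upright knob on the link, 50 mm from the hinge axis: round, 12 mm in diameter, 31 mm tall above the bar; its top is 66.5 mm above the plinth.
- link (a joint): Angle of the transit link: 0 is home (stopped there, lug hole in line with the fork holes), -1.3 is fully open. Starts between -1.2 and -0.7. Closing it (value rising) swings the lug from the -x side towards +x, anticlockwise seen from above. Light friction holds it where it is left.
- adapter: Orange plastic 45 adapter: flat disc 38 mm across, 6 mm thick, 10 mm hole, lying in one compartment. Leave it there. Origin: centre of its underside.
- tumbler: Glass tumbler, 72 mm across, 90 mm tall; leave alone. Origin: centre of its underside.
- weight: Steel record weight, 74 mm across, 44 mm tall; leave alone. Origin: centre of its underside.
- brush: Small record brush, 140 mm long, lying between tray and turntable; leave alone. Origin: centre of its underside.
Mind the look-alikes: they are no part of the job. Leave any brown or yellow look-alike of the cartridge2 alone. Leave any green look-alike of the cartridge1 alone.

How it is judged (in metres and radians):
On the way, in this order (a step that is already met when the one before it is completed fails the run):
1. every sleeve that is present is fully down on a suspension post, one to a post (((horizontal distance between sleeve1 and post1 below 0.005 m and z of sleeve1 in the frame of post1 below 0.004 m and angle between sleeve1's own z axis and vertical below 0.15 rad) or (horizontal distance between sleeve1 and post2 below 0.005 m and z of sleeve1 in the frame of post2 below 0.004 m and angle between sleeve1's own z axis and vertical below 0.15 rad) or (horizontal distance between sleeve1 and post3 below 0.005 m and z of sleeve1 in the frame of post3 below 0.004 m and angle between sleeve1's own z axis and vertical below 0.15 rad)) and ((horizontal distance between sleeve2 and post1 below 0.005 m and z of sleeve2 in the frame of post1 below 0.004 m and angle between sleeve2's own z axis and vertical below 0.15 rad) or (horizontal distance between sleeve2 and post2 below 0.005 m and z of sleeve2 in the frame of post2 below 0.004 m and angle between sleeve2's own z axis and vertical below 0.15 rad) or (horizontal distance between sleeve2 and post3 below 0.005 m and z of sleeve2 in the frame of post3 below 0.004 m and angle between sleeve2's own z axis and vertical below 0.15 rad)) and ((horizontal distance between sleeve3 and post1 below 0.005 m and z of sleeve3 in the frame of post1 below 0.004 m and angle between sleeve3's own z axis and vertical below 0.15 rad) or (horizontal distance between sleeve3 and post2 below 0.005 m and z of sleeve3 in the frame of post2 below 0.004 m and angle between sleeve3's own z axis and vertical below 0.15 rad) or (horizontal distance between sleeve3 and post3 below 0.005 m and z of sleeve3 in the frame of post3 below 0.004 m and angle between sleeve3's own z axis and vertical below 0.15 rad))), for 0.2 s.
2. the transit link is swung fully home in the fork (value of joint link above -0.06 rad), for 0.2 s.
3. the headed pin is through fork and link, its head seated (horizontal distance between pin and fork_hole below 0.004 m and z of pin in the frame of fork_hole below -0.033 m and angle between pin's own z axis and vertical below 0.12 rad), for 0.2 s.
At the end, for the whole second after the job is handed in: Each sleeve stands upright on its own post (5 mm of the axis, foot within 4 mm of the plinth); link within 0.06 rad of home; pin upright within 4 mm of the hole axis, head within 3 mm of the tine; each cartridge at rest in the dish (56 mm of its axis, under 30 mm high), dish flat (all of step 1 and all of step 3 and value of joint link above -0.06 rad and horizontal distance between each of cartridge1, cartridge2, cartridge3 and dish below 0.056 m and z of cartridge1 in the frame of dish between 0 and 0.03 m and linear speed of each of cartridge1, cartridge2, cartridge3 below 0.03 m/s and z of cartridge2 in the frame of dish between 0 and 0.03 m and z of cartridge3 in the frame of dish between 0 and 0.03 m and angle between dish's own z axis and vertical below 0.1 rad and linear speed of dish below 0.02 m/s); the robot touches nothing.
It fails at once if the tumbler is moved by more than 30 mm or tipped (distance of tumbler from where it was at the start of the episode above 0.03 m or angle between tumbler's own z axis and vertical above 0.4 rad).
It fails at once if the record weight is moved by more than 30 mm (distance of weight from where it was at the start of the episode above 0.03 m).
It fails at once if the brush is moved by more than 30 mm (distance of brush from where it was at the start of the episode above 0.03 m).
It fails at once if the orange adapter leaves its compartment (moved by more than 45 mm) (distance of adapter from where it was at the start of the episode above 0.045 m).
Of sleeve1, sleeve2, sleeve3 only 2 to 3 are there at a start; the rules pass over those that are not, and their reading is None.
Of cartridge1, cartridge2, cartridge3 only 2 to 3 are there at a start; the rules pass over those that are not, and their reading is None.
At some moment in a run one of dish, cartridge1, cartridge2, cartridge3 may be knocked a few centimetres aside while the robot is not near it.
It also fails if it takes over 210 s, if anything falls off the work surface, if the arm or the gripper's body presses on something with over 40 N, if the wrist force passes 120 N, or if a joint passes its speed limit or range.

### The arm

A 6-joint arm with a two-finger parallel gripper is mounted at the origin on the work surface. World frame = base frame: x ahead of the robot, y to its left, z up, the work surface at z = 0. Lengths are in mm, angles in degrees, forces in N, time in s.
With the tool pointing down it reaches from about 300 to 850 mm from the base axis. Payload 4.2 kg.
Tool frame: the origin (TCP) lies on the centre line of the jaws, within the pads' length; the fingertips stand 14 mm ahead of it and the grasp point (between the pads) lies 5 mm behind it; z points along the fingers, y is the line along which they close (so a half turn about z gives the same grasp; the last joint's range is limited). The gripper opens to 91 mm and grips with 3 to 60 N. Pads are 32 mm wide; open, the fingers measure 118 mm over their backs; the gripper's body (76 mm by 178 mm) begins 60 mm behind the grasp point.
Start: joints at [-75.516, 18.312, 89.639, -0, 72.044, -1.146], TCP at [154.925, -553.754, 196.676] pointing down, gripper open.
Joint ranges: [-177.97, 177.97], [-48.28, 115.42], [12.27, 149.76], [-77.06, 257.06], [2.81, 150.46], [-146.56, 146.56]. Speed limits (degrees/s): [147.25, 147.25, 180, 180, 180, 180].

### API

Orientations are given as [roll, pitch, yaw] about the fixed x, y, z axes, in that order (R = Rz(yaw) Ry(pitch) Rx(roll)).
In Python, from workcell import * gives the robot as it stands. The module is installed in compiled form; this text tells all that it offers.
- The arm moves only by the shell command python3 -m crank 'ROWS' [FORCE]. ROWS is JSON, a list of rows, each an object of numbers: "grip": the finger opening in m, from 0 to 0.0912; "x", "y", "z": the shift along the tool's x, y, z in m; "yaw": the turn about the tool's z in rad. In form: [{"grip": .., "x": .., "y": .., "z": .., "yaw": ..}, ...]. A call has exactly 5 rows; each row is the pose to reach, as a shift and turn from the pose commanded when the call began, along the tool's axes at that moment; what a row does not reach only later rows make up. A row lasts 1/12 s, in which the tool goes at most 41.7 mm and 7.16 degrees, less where a joint would pass 70% of its speed; a pose out of reach is approached as far as the arm can. A call with a gripper value outside its range is refused whole. The fingers move at their own pace and stop on an object; FORCE is the grip in N (left out, the last holds). Time passes only in rows, so rows that repeat a pose let the fingers close, or fill a call up. It gives the time, the measured TCP pose, the force, the opening and the grip force at its end, in the units of the state.
- state(): the state, without advancing time (a new reading comes with each control period).
- grab_frame(name): name is "scene" or "top" or "wrist"; returns the picture (384x512x3 uint8, red, green, blue); there is no depth.
- camera_model(name): a dict with "intrinsics" (3x3 intrinsics, pixels), "distortion" ([k1, k2, p1, p2, k3] as OpenCV has them; the pictures are not rectified), "R" (3x3) and "t" (3): a world point X has camera coordinates R X + t. Camera axes: x right, y down, z forward; pixel columns grow to the right and rows downward; lengths in mm; the calibration is good to about 2 mm. A picture is of the moment at which its call begins: read the wrist's pose just before it. camera_model takes no time and is no camera call; for the wrist camera it gives the pose at the moment of the call.
- job_done(): hands the job in; it is judged then, once.
The state is a dict: "time_s": time; "qpos": joint angles; "qvel": joint speeds; "effort": joint torques, N m; "ee_pos": TCP position; "ee_rot": TCP orientation; "force": force on the tool from outside, world axes, zero at the start; "torque": the same for the moment, N m; "gripper_width": finger opening in mm; "gripper_force": force on a finger pad.
Only numpy, scipy, OpenCV 4.12 (cv2) and the standard library are available. Lean on these libraries where they do the work, as an engineer would, in place of code of your own. Each camera call takes 0.05 s, during which the arm holds its last target. There are 200 camera calls.

## Working session

There is one attempt and no reset: what is moved stays moved. The work goes in short steps, Python scripts to look and compute and a shell command to move; the robot and the scene stay as the last step left them, time stands still between calls to the robot, and variables do not carry over. Pictures are saved under pics/ and viewed, at most 14 in all, crops included, and the job is handed in when it is done.

```bash
mkdir -p pics; cat > h.py <<'E'
from workcell import *
import numpy as np, cv2, json
def shot(name,fn,crop=None,scale=1):
    m=camera_model(name); im=grab_frame(name)
    np.savez('pics/'+fn+'.npz',im=im,K=m['intrinsics'],d=m['distortion'],R=m['R'],t=m['t'])
    save(fn,im,crop,scale); return im
def save(fn,im,crop=None,scale=1,out=None):
    if crop: im=im[crop[1]:crop[3],crop[0]:crop[2]]
    im=cv2.resize(im,None,fx=scale,fy=scale,interpolation=cv2.INTER_CUBIC)
    cv2.imwrite('pics/'+(out or fn)+'.png',im[...,::-1])
def ray(fn,px):
    f=np.load('pics/'+fn+'.npz'); K,d,R,t=[np.array(f[k],float) for k in 'KdRt']
    n=cv2.undistortPoints(np.array([[px]],float),K,d)[0,0]
    return -R.T@t.ravel(), R.T@np.r_[n,1]
def atz(fn,px,z):
    o,v=ray(fn,px); return o+v*(z-o[2])/v[2]
def tri(*obs):
    A=np.zeros((3,3));b=np.zeros(3);L=[]
    for fn,px in obs:
        o,v=ray(fn,px); v/=np.linalg.norm(v); P=np.eye(3)-np.outer(v,v); A+=P;b+=P@o;L.append((P,o))
    x=np.linalg.solve(A,b); return x,[float(np.linalg.norm(P@(x-o))) for P,o in L]
def proj(fn,X):
    f=np.load('pics/'+fn+'.npz'); K,d,R,t=[np.array(f[k],float) for k in 'KdRt']
    return cv2.projectPoints(np.array(X,float).reshape(-1,3),cv2.Rodrigues(R)[0],t.ravel(),K,d)[0][:,0]
E
python3 - <<'E'
from h import *
np.set_printoptions(precision=1,suppress=True)
a=shot('scene','s0');b=shot('top','t0')
cv2.imwrite('pics/a0.png',cv2.resize(a,(800,600),interpolation=cv2.INTER_CUBIC)[...,::-1])
cv2.imwrite('pics/b0.png',cv2.resize(b,(800,600),interpolation=cv2.INTER_CUBIC)[...,::-1])
s=state();print(s)
for n in('scene','top','wrist'):
    m=camera_model(n);R=np.array(m['R']);print(n,-R.T@np.array(m['t']).ravel(),R[2],np.array(m['intrinsics'])[0])
E
```

```text
{'time_s': 0.1, 'qpos': array([-75.5,  18.3,  89.7,   0. ,  72. ,  -1.1]), 'qvel': array([-0.1, -0.1, -0.1, -0. , -0. , -0. ]), 'effort': array([ -0. , -41.3, -23.3,   0.1,   0. ,  -0. ]), 'ee_pos': array([ 154.8, -553.3,  195.9]), 'ee_rot': array([-179.9,   -0. ,   15.6]), 'force': array([-0.1,  0.3,  0.1]), 'torque': array([-0., -0.,  0.]), 'gripper_force': 0.0, 'gripper_width': 91.71187929148644}
scene [ 955.  -474.6  741.8] [-0.5  0.5 -0.7] [383.4   0.  252.4]
top [ 368.9   -9.7 1063.6] [ 0.2 -0.  -1. ] [423.1   0.  256.5]
wrist [ 221.6 -535.7  385.1] [-0.2 -0.1 -1. ] [298.7   0.  259.2]
```

View pics/a0.png

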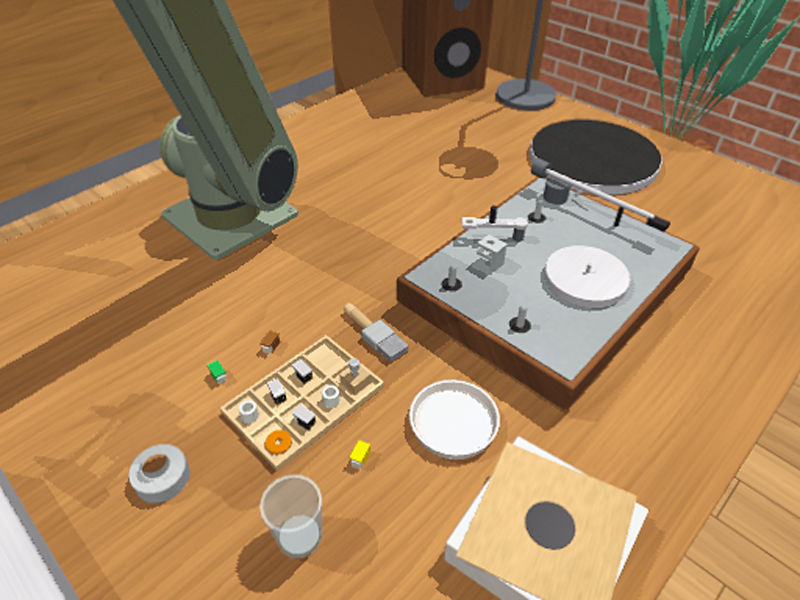

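View pics/b0.png

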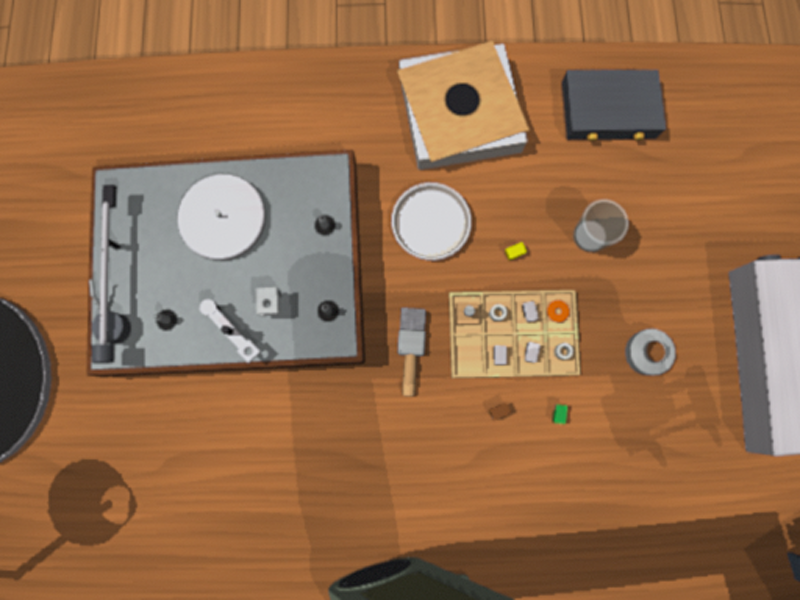

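The scene (800x600 view of the top camera) shows:
- **Sleeves:** two white rings at (498,312) and (565,351).
- **Cartridges:** three black ones with grey tops at (501,354), (533,351) and (531,310).
- **Other tray contents:** pin at (470,312), adapter at (558,311), and the compartment at (468,355) is empty.
- **Elsewhere:** dish at (431,221), posts at (325,224), (328,311) and (166,319), fork at (266,300), knob at about (227,330).
- **Look-alikes outside the tray:** brown (501,411), green (561,414), yellow (516,251) blocks. The steel weight (651,352) is ring-shaped like a sleeve. I'll leave all four alone.

Next come the coarse positions.

```bash
python3 - <<'E'
from h import *
np.set_printoptions(precision=1,suppress=True)
k=1/1.5625
o={'pinhead':((470,310),(353,364)),'slA':((498,312),(331,393)),'slB':((565,351),(248,409)),'c1':((501,354),(303,369)),'c2':((533,351),(277,390)),'c3':((531,310),(304,415)),
'post_r_far':((325,218),(520,308)),'post_r_near':((329,305),(451,268)),'post_l':((166,312),(539,200)),'tine':((266,300),(490,241)),'knob':((226,325),(494,209)),'pivot':((208,306),(520,225)),'dish':((431,221),(454,418))}
for n,(t,s) in o.items(): print(n,*tri(('t0',np.array(t)*k),('s0',np.array(s)*k)))
print([atz('t0',np.array(p)*k,14) for p in((449,291),(577,290),(580,376),(452,377))])
print([atz('t0',np.array(p)*k,70) for p in((94,168),(351,153),(360,361),(90,373))])
E
```

```text
pinhead [ 509.  -116.8   51.6] [0.6689095593564247, 0.6689095593563715]
slA [ 508.6 -163.5   24.5] [1.3962810474161733, 1.3962810474162377]
slB [ 443.4 -266.6   23.5] [1.8018523623441132, 1.8018523623440772]
c1 [ 442.4 -164.1   23.8] [2.3929491882594522, 2.392949188259398]
c2 [ 445.3 -215.8   22.4] [1.87756897137871, 1.8775689713786081]
c3 [ 510.3 -216.3   24.4] [1.5100423281374826, 1.510042328137451]
post_r_far [645.6  98.9 110.5] [0.08166482273515803, 0.08166482273518356]
post_r_near [514.1  94.4 111.2] [0.33033895663977997, 0.3303389566395722]
post_l [511.  335.  118.8] [2.150573158057505, 2.150573158057297]
tine [522.1 184.5 118.9] [0.8662816773197483, 0.8662816773196413]
knob [485.3 238.6 136.7] [0.37525172902309056, 0.37525172902315185]
pivot [518.9 275.8 100.4] [0.5148276089205562, 0.5148276089204804]
dish [663.4 -63.6  14.4] [0.7995264641773353, 0.7995264641772943]
[array([545.7, -88.8,  14. ]), array([ 541.2, -296.8,   14. ]), array([ 402.5, -292.1,   14. ]), array([407.8, -88.1,  14. ])]
[array([755.7, 479.8,  70. ]), array([762.9,  61.3,  70. ]), array([433.7,  53.2,  70. ]), array([425.3, 469.6,  70. ])]
```

```bash
python3 -m crank '[{"grip":0.04,"x":0.035,"y":-0.019,"z":0,"yaw":-0.12},{"grip":0.04,"x":0.069,"y":-0.039,"z":0,"yaw":-0.24},{"grip":0.04,"x":0.104,"y":-0.058,"z":0,"yaw":-0.36},{"grip":0.04,"x":0.138,"y":-0.078,"z":0,"yaw":-0.48},{"grip":0.04,"x":0.173,"y":-0.097,"z":0,"yaw":-0.6}]' 20
```

```text
time_s: 0.52
ee_pos: [296.0, -412.0, 196.3]
ee_rot: [-180.0, -0.0, 50.3]
force: [1.0, 0.3, 0.6]
gripper_width: 60.7
gripper_force: 0.0
```

```bash
python3 -m crank '[{"grip":0.04,"x":0.031,"y":0.003,"z":0.01,"yaw":-0.12},{"grip":0.04,"x":0.062,"y":0.005,"z":0.02,"yaw":-0.24},{"grip":0.04,"x":0.093,"y":0.008,"z":0.03,"yaw":-0.36},{"grip":0.04,"x":0.124,"y":0.011,"z":0.04,"yaw":-0.48},{"grip":0.04,"x":0.155,"y":0.014,"z":0.05,"yaw":-0.6}]'; python3 -c "
from h import *; print(state())"
```

```text
time_s: 0.93
ee_pos: [406.4, -302.5, 146.0]
ee_rot: [-180.0, -0.0, 84.7]
force: [-0.1, -1.1, 0.2]
gripper_width: 40.0
gripper_force: 0.0
{'time_s': 0.9333, 'qpos': array([-3.79605473e+01,  1.44882624e+01,  1.02919787e+02, -5.28421257e-03,
        6.26137835e+01, -3.26872688e+01]), 'qvel': array([ 42.15220673,  10.51388195,   4.39994319,  -0.20658977,
       -15.35050357, -40.03407954]), 'effort': array([ -3.42825897, -37.5886488 , -20.94351053,   0.06953957,
         0.43500004,   0.58167782]), 'ee_pos': array([ 406.40989693, -302.52258204,  145.99150611]), 'ee_rot': array([-1.79979091e+02, -7.84275474e-03,  8.47291516e+01]), 'force': array([-0.12496846, -1.13909019,  0.204622  ]), 'torque': array([-0.01553885, -0.14461504, -0.04200491]), 'gripper_force': 0.0, 'gripper_width': 39.99366223985371}
```

```bash
python3 -m crank '[{"grip":0.04,"x":0.03,"y":0.02,"z":0.01,"yaw":-0.05},{"grip":0.04,"x":0.05,"y":0.04,"z":0.02,"yaw":-0.098},{"grip":0.04,"x":0.078,"y":0.061,"z":0.02,"yaw":-0.098},{"grip":0.04,"x":0.078,"y":0.061,"z":0.02,"yaw":-0.098},{"grip":0.04,"x":0.078,"y":0.061,"z":0.02,"yaw":-0.098}]'; python3 -c "
from h import *; shot('wrist','w1')"; python3 -m crank '[{"grip":0.04,"x":0.03,"y":0.0,"z":0.0,"yaw":0},{"grip":0.04,"x":0.06,"y":0,"z":0,"yaw":0},{"grip":0.04,"x":0.08,"y":0,"z":0,"yaw":0},{"grip":0.04,"x":0.08,"y":0,"z":0,"yaw":0},{"grip":0.04,"x":0.08,"y":0,"z":0,"yaw":0}]'; python3 -c "
from h import *; shot('wrist','w2')
a=np.load('pics/w1.npz')['im'];b=np.load('pics/w2.npz')['im']
im=np.vstack([a[40:340],b[40:340]]); cv2.imwrite('pics/w12.png',im[...,::-1])
"
```

```text
time_s: 1.35
ee_pos: [474.6, -231.1, 126.1]
ee_rot: [-179.9, -0.0, 90.2]
force: [0.5, 0.4, 2.0]
gripper_width: 40.1
gripper_force: 0.0
time_s: 1.82
ee_pos: [473.5, -153.0, 127.0]
ee_rot: [180.0, 0.1, 90.0]
force: [0.5, -0.3, -0.9]
gripper_width: 40.4
gripper_force: 0.0
```

View pics/w12.png

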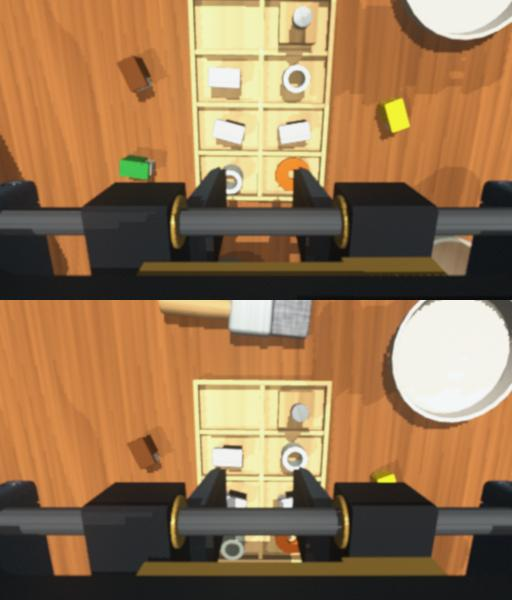

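```bash
python3 - <<'E'
from h import *
a=np.load('pics/w1.npz')['im'];b=np.load('pics/w2.npz')['im']
A=cv2.resize(a[30:245,180:345],None,fx=2.7,fy=2.7,interpolation=cv2.INTER_CUBIC)
B=cv2.resize(b[110:240,180:345],None,fx=2.1,fy=2.1,interpolation=cv2.INTER_CUBIC)
im=np.zeros((max(len(A),len(B)),A.shape[1]+B.shape[1],3),np.uint8); im[:len(A),:A.shape[1]]=A; im[:len(B),A.shape[1]:]=B
print(A.shape,B.shape); cv2.imwrite('pics/w12c.png',im[...,::-1])
for n,i in(('w1',a),('w2',b)):
    hsv=cv2.cvtColor(i,cv2.COLOR_RGB2HSV); m=((hsv[...,1]<45)&(hsv[...,2]>90)).astype(np.uint8); m[:,:180]=0;m[:,345:]=0;m[240:]=0
    N,l,s,c=cv2.connectedComponentsWithStats(m,connectivity=4)
    for j in range(1,N):
        if 40<s[j,4]<1500:
            r=cv2.minAreaRect(cv2.findNonZero((l==j).astype(np.uint8))); print(n,s[j],c[j].round(1),np.round(r[0],1),np.round(r[1],1),round(r[2],1), [np.round(atz(n,r[0],z),1) for z in(26,28,54)])
E
```

```text
(580, 446, 3) (273, 346, 3)
w1 [293  46  19  22 326] [301.9  56.7] [302.   56.5] [21. 18.] 90.0 [array([ 511.7, -110.2,   26. ]), array([ 511.4, -110.5,   28. ]), array([ 508. , -115.2,   54. ])]
w1 [282 105  28  28 432] [296.  118.5] [295.5 118.5] [27. 27.] 90.0 [array([ 507.5, -164.2,   26. ]), array([ 507.3, -164.2,   28. ]), array([ 504.3, -164. ,   54. ])]
w1 [207 106  33  23 644] [223.4 117.2] [223.5 117.1] [32.2 20.5] 3.6 [array([ 439.8, -163. ,   26. ]), array([ 440.1, -163. ,   28. ]), array([ 443.1, -162.9,   54. ])]
w1 [211 159  34  25 589] [228. 171.] [228.  170.9] [31.1 19.2] 15.3 [array([ 442.8, -214.3,   26. ]), array([ 443. , -213.9,   28. ]), array([ 445.8, -209.2,   54. ])]
w1 [278 161  33  23 590] [294.3 172.1] [294.3 172. ] [19.2 31.2] 80.5 [array([ 508. , -215.3,   26. ]), array([ 507.7, -214.9,   28. ]), array([ 504.7, -210.1,   54. ])]
w1 [224 205  18  30 358] [233.1 219.1] [232.9 219.3] [28.9 16.8] 87.4 [array([ 446.6, -264.5,   26. ]), array([ 446.8, -263.8,   28. ]), array([ 449.3, -254.6,   54. ])]
w2 [291 144  18  18 254] [299.5 152.4] [299.5 152.5] [17. 17.] 45.0 [array([ 511.6, -118.3,   26. ]), array([ 511.3, -118.1,   28. ]), array([ 507.9, -115. ,   54. ])]
w2 [282 183  26  29 476] [293.9 197. ] [294.5 197. ] [28. 25.] 90.0 [array([ 508. , -163.1,   26. ]), array([ 507.8, -162.5,   28. ]), array([ 504.6, -155.4,   54. ])]
w2 [212 187  31  20 561] [226.7 196.9] [227.  196.5] [19. 30.] 90.0 [array([ 440.1, -162.4,   26. ]), array([ 440.3, -161.9,   28. ]), array([ 443.2, -154.8,   54. ])]
w2 [226 234  20   6  64] [232.8 237.5] [235.5 236.5] [19.  5.] 0.0 [array([ 447.7, -205.7,   26. ]), array([ 447.9, -204.8,   28. ]), array([ 450.1, -193.9,   54. ])]
w2 [279 236  15   4  42] [285.8 238. ] [286.  237.5] [14.  3.] -0.0 [array([ 500.4, -206.9,   26. ]), array([ 500.2, -206. ,   28. ]), array([ 497.7, -195. ,   54. ])]
```

View pics/w12c.png

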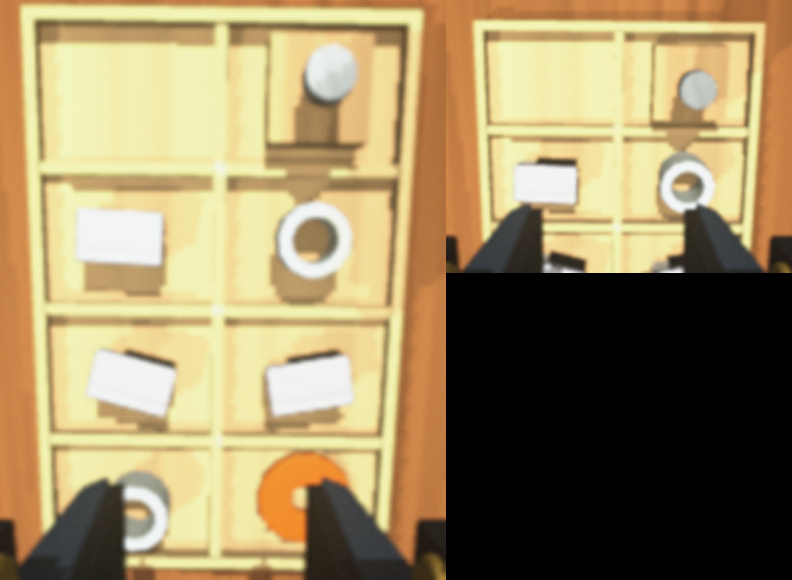

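The close crop settles the choices:
- **Wanted:** sleeve A is the white ring at (314,240) in the left panel, sleeve B the white ring at (137,515). The three grey-topped cartridges are at (120,237), (131,382) and (310,385), and the pin head is at (330,73).
- **Not wanted:** the orange adapter is at (300,497).

The cartridges' long axis actually lies along world x. I'll take sleeve A first, closing along x.

```bash
python3 - <<'E'
from h import *
np.set_printoptions(precision=1,suppress=True)
s=state();print(s['ee_pos'],s['ee_rot'],s['time_s'])
for n in('w1','w2'):
    i=np.load('pics/'+n+'.npz')['im']; hsv=cv2.cvtColor(i,cv2.COLOR_RGB2HSV)
    y0,y1=(100,136) if n=='w1' else (181,214)
    m=((hsv[...,1]<40)&(hsv[...,2]>215)).astype(np.uint8); m[:y0]=0;m[y1:]=0;m[:,:275]=0;m[:,320:]=0
    c=max(cv2.findContours(m,0,1)[0],key=len); e=cv2.fitEllipse(c); print(n,e,atz(n,e[0],28))
E
python3 -m crank '[{"grip":0.05,"x":-0.005,"y":0.015,"z":0.0,"yaw":0},{"grip":0.05,"x":-0.012,"y":0.033,"z":0.02,"yaw":0},{"grip":0.05,"x":-0.012,"y":0.033,"z":0.04,"yaw":0},{"grip":0.05,"x":-0.012,"y":0.033,"z":0.05,"yaw":0},{"grip":0.05,"x":-0.012,"y":0.033,"z":0.05,"yaw":0}]'; python3 -c "
from h import *; print(state()['ee_pos'])"
```

```text
[ 473.8 -153.5  127. ] [180.    0.1  90. ] 1.8667
w1 ((296.4059143066406, 118.32469177246094), (25.5718936920166, 26.989070892333984), 18.795269012451172) [ 508.1 -164.    28. ]
w2 ((294.7023620605469, 198.35862731933594), (20.813159942626953, 23.06883430480957), 74.49472045898438) [ 508.  -163.9   28. ]
time_s: 2.28
ee_pos: [504.8, -165.0, 74.2]
ee_rot: [-179.7, -0.1, 89.9]
force: [-0.5, 0.5, -0.7]
gripper_width: 49.5
gripper_force: 0.0
[ 504.76067344 -165.03394305   74.20243137]
```

```bash
python3 -m crank '[{"grip":0.04,"x":0.0005,"y":0.001,"z":0.02,"yaw":0},{"grip":0.04,"x":0.0005,"y":0.001,"z":0.04,"yaw":0},{"grip":0.04,"x":0.0005,"y":0.001,"z":0.0465,"yaw":0},{"grip":0.04,"x":0.0005,"y":0.001,"z":0.0465,"yaw":0},{"grip":0.04,"x":0.0005,"y":0.001,"z":0.0465,"yaw":0}]' 20;  python3 -m crank '[{"grip":0.015,"x":0,"y":0,"z":0,"yaw":0},{"grip":0.015,"x":0,"y":0,"z":0,"yaw":0},{"grip":0.015,"x":0,"y":0,"z":0,"yaw":0},{"grip":0.015,"x":0,"y":0,"z":0,"yaw":0},{"grip":0.015,"x":0,"y":0,"z":0,"yaw":0}]' 20
```

```text
time_s: 2.7
ee_pos: [508.3, -164.3, 30.9]
ee_rot: [180.0, 0.0, 90.0]
force: [0.5, -0.2, 0.9]
gripper_width: 40.0
gripper_force: 0.0
time_s: 3.12
ee_pos: [508.3, -163.9, 30.6]
ee_rot: [180.0, 0.0, 90.0]
force: [-0.4, 0.9, 0.9]
gripper_width: 15.0
gripper_force: 0.0
```

```bash
python3 - <<'E'
from h import *
a=shot('wrist','w3'); b=shot('scene','s3')
A=cv2.resize(a[100:384,130:400],(400,420)); B=cv2.resize(b[190:310,120:270],(525,420),interpolation=cv2.INTER_CUBIC)
cv2.imwrite('pics/ws3.png',np.hstack([A,B[:,:400]])[...,::-1]); print(state()['gripper_width'])
E
```

```text
14.764078485813522
```

View pics/ws3.png

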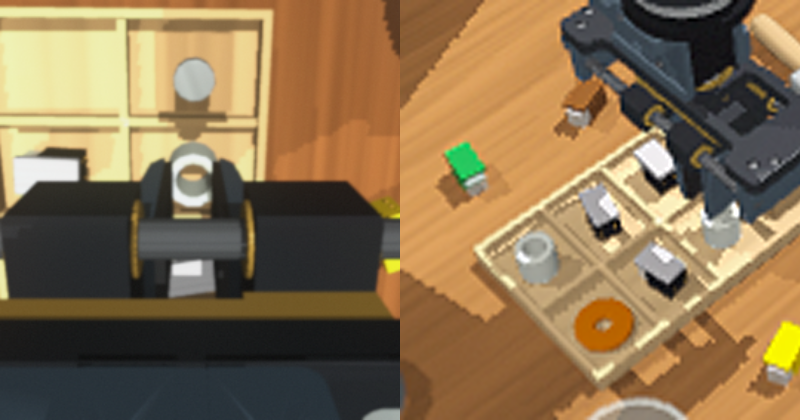

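```bash
python3 - <<'E'
from h import *
np.set_printoptions(precision=1,suppress=True)
s=state()
print(proj('w3',[s['ee_pos'],s['ee_pos']-[0,0,14],[508,-164,28],[508,-164,4]]))
k=270/400
px=lambda u,v:(130+u*k,100+v*284/420)
print(px(190,175),atz('w3',px(190,175),28),atz('w3',px(193,80),54))
print(s['ee_pos'],camera_model('wrist')['t'],ray('w3',(256,192)))
E
python3 - <<'E'
import cv2,numpy as np
a=np.load('pics/w3.npz')['im'][160:300,200:320]
cv2.imwrite('pics/w3c.png',cv2.resize(a,None,fx=4,fy=4,interpolation=cv2.INTER_CUBIC)[...,::-1])
E
```

```text
[[260.4 222. ]
 [260.3 215.3]
 [260.2 221.1]
 [260.1 210.3]]
(258.25, 218.33333333333331) [ 506.7 -162.    28. ] [ 508.  -115.3   54. ]
[ 508.2 -163.8   30.3] [-507.5 -145.6  189.2] (array([507.4, -94.7, 219.7]), array([-0. , -0.2, -1. ]))
```

View pics/w3c.png

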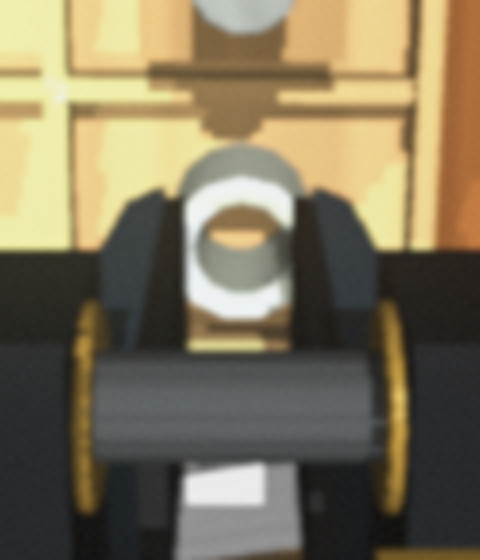

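```bash
python3 -m crank '[{"grip":0.015,"x":0,"y":0,"z":0.001,"yaw":0},{"grip":0.015,"x":0,"y":0,"z":0.002,"yaw":0},{"grip":0.015,"x":0,"y":0,"z":0.003,"yaw":0},{"grip":0.015,"x":0,"y":0,"z":0.003,"yaw":0},{"grip":0.015,"x":0,"y":0,"z":0.003,"yaw":0}]'; python3 - <<'E'
from h import *
np.set_printoptions(precision=1,suppress=True)
b=np.load('pics/s3.npz')['im'].copy()
B=cv2.resize(b[200:290,200:290],(600,600),interpolation=cv2.INTER_CUBIC)
for z,c in((16.6,(255,0,0)),(30,(0,255,0)),(44,(0,0,255))):
    P=(proj('s3',[[508+7.5,-148,z],[508+7.5,-180,z],[508+21,-180,z],[508+21,-148,z]])-200+.5)*600/90
    cv2.polylines(B,[P.astype(np.int32).reshape(-1,1,2)],True,c,2)
cv2.imwrite('pics/s3c.png',B[...,::-1])
E
```

```text
time_s: 3.63
ee_pos: [508.0, -163.8, 27.0]
ee_rot: [-180.0, -0.0, 90.0]
force: [0.0, -0.2, 0.3]
gripper_width: 15.1
gripper_force: 0.0
```

View pics/s3c.png

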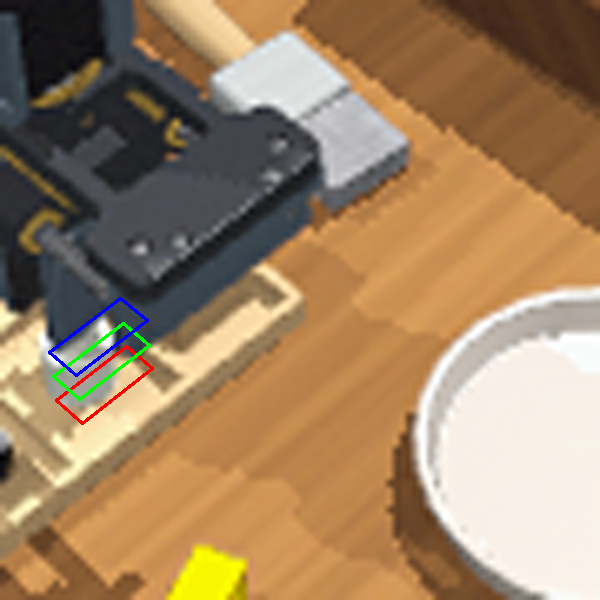

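The fingertips look about 25–30 mm higher than the text implies, closer to the z=44 outline than to 16. I'll find their real height by touching the sleeve's top gently.

```bash
python3 -m crank '[{"grip":0.015,"x":0,"y":0,"z":0.002,"yaw":0},{"grip":0.015,"x":0,"y":0,"z":0.004,"yaw":0},{"grip":0.015,"x":0,"y":0,"z":0.006,"yaw":0},{"grip":0.015,"x":0,"y":0,"z":0.006,"yaw":0},{"grip":0.015,"x":0,"y":0,"z":0.006,"yaw":0}]'|sed -n '2p;4p'; python3 -m crank '[{"grip":0.015,"x":0,"y":0,"z":0.001,"yaw":0},{"grip":0.015,"x":0,"y":0,"z":0.002,"yaw":0},{"grip":0.015,"x":0,"y":0,"z":0.003,"yaw":0},{"grip":0.015,"x":0,"y":0,"z":0.003,"yaw":0},{"grip":0.015,"x":0,"y":0,"z":0.003,"yaw":0}]'|sed -n '2p;4p'
```

```text
ee_pos: [507.9, -163.8, 20.9]
force: [0.2, 0.6, -1.0]
ee_pos: [508.0, -163.8, 18.1]
force: [0.0, 0.2, 0.0]
```

```bash
python3 -m crank '[{"grip":0.015,"x":0,"y":0,"z":0.001,"yaw":0},{"grip":0.015,"x":0,"y":0,"z":0.002,"yaw":0},{"grip":0.015,"x":0,"y":0,"z":0.003,"yaw":0},{"grip":0.015,"x":0,"y":0,"z":0.003,"yaw":0},{"grip":0.015,"x":0,"y":0,"z":0.003,"yaw":0}]'|sed -n '2p;4p'
```

```text
ee_pos: [508.0, -163.8, 15.1]
force: [0.5, 1.4, 0.1]
```

```bash
python3 -m crank '[{"grip":0.015,"x":0,"y":0,"z":0.0005,"yaw":0},{"grip":0.015,"x":0,"y":0,"z":0.001,"yaw":0},{"grip":0.015,"x":0,"y":0,"z":0.0015,"yaw":0},{"grip":0.015,"x":0,"y":0,"z":0.002,"yaw":0},{"grip":0.015,"x":0,"y":0,"z":0.002,"yaw":0}]'|sed -n '2p;4p'
```

```text
ee_pos: [508.0, -163.8, 13.0]
force: [-0.3, 0.0, 0.1]
```

```bash
python3 -m crank '[{"grip":0.015,"x":0,"y":0,"z":0.0005,"yaw":0},{"grip":0.015,"x":0,"y":0,"z":0.001,"yaw":0},{"grip":0.015,"x":0,"y":0,"z":0.0015,"yaw":0},{"grip":0.015,"x":0,"y":0,"z":0.002,"yaw":0},{"grip":0.015,"x":0,"y":0,"z":0.002,"yaw":0}]'|sed -n '2p;4p'; python3 - <<'E'
from h import *
a=shot('wrist','w4'); b=shot('scene','s4')
A=cv2.resize(a[160:300,200:320],(360,420),interpolation=cv2.INTER_CUBIC); B=cv2.resize(b[200:290,190:280],(420,420),interpolation=cv2.INTER_CUBIC)
cv2.imwrite('pics/ws4.png',np.hstack([A,B])[...,::-1])
E
```

```text
ee_pos: [508.0, -163.8, 11.0]
force: [0.8, -1.0, 0.8]
```

View pics/ws4.png

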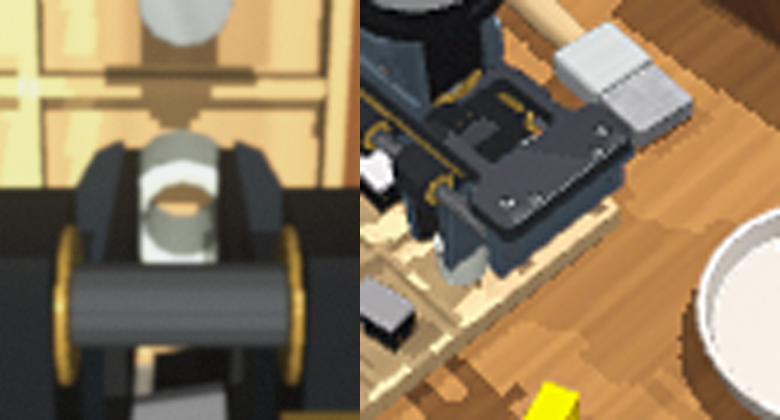

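```bash
for i in 1; do python3 -m crank '[{"grip":0.015,"x":0,"y":0,"z":0.0005,"yaw":0},{"grip":0.015,"x":0,"y":0,"z":0.001,"yaw":0},{"grip":0.015,"x":0,"y":0,"z":0.0015,"yaw":0},{"grip":0.015,"x":0,"y":0,"z":0.002,"yaw":0},{"grip":0.015,"x":0,"y":0,"z":0.002,"yaw":0}]'|sed -n '2p;4p'; done
```

```text
ee_pos: [508.2, -163.9, 10.9]
force: [-3.4, 1.5, 13.7]
```

```bash
python3 -m crank '[{"grip":0.015,"x":0,"y":0,"z":0.0005,"yaw":0},{"grip":0.015,"x":0,"y":0,"z":0.001,"yaw":0},{"grip":0.015,"x":0,"y":0,"z":0.0015,"yaw":0},{"grip":0.015,"x":0,"y":0,"z":0.002,"yaw":0},{"grip":0.015,"x":0,"y":0,"z":0.002,"yaw":0}]'|sed -n '2p;4p'; python3 -c "
from h import *; print(state()['force'])"
```

```text
ee_pos: [508.3, -163.9, 10.7]
force: [-7.3, 2.9, 25.8]
[-7.30230195  2.89833942 25.84975877]
```

Contact comes at TCP z≈10.9 on a 28 mm sleeve top, so the fingertips sit about 17 mm *above* the reported TCP, not 14 mm below it. I'll use tip z = TCP z + 17 from here on. Now I'll lift, open and grasp at that depth.

```bash
python3 -m crank '[{"grip":0.015,"x":0,"y":0,"z":-0.01,"yaw":0},{"grip":0.04,"x":0,"y":0,"z":-0.01,"yaw":0},{"grip":0.04,"x":0,"y":0,"z":-0.01,"yaw":0},{"grip":0.04,"x":0,"y":0,"z":-0.01,"yaw":0},{"grip":0.04,"x":0,"y":0,"z":-0.01,"yaw":0}]'|sed -n '2p;4,6p';python3 -m crank '[{"grip":0.04,"x":0,"y":0,"z":0.004,"yaw":0},{"grip":0.04,"x":0,"y":0,"z":0.010,"yaw":0},{"grip":0.04,"x":0,"y":0,"z":0.015,"yaw":0},{"grip":0.04,"x":0,"y":0,"z":0.018,"yaw":0},{"grip":0.04,"x":0,"y":0,"z":0.018,"yaw":0}]'|sed -n '2p;4,6p'; python3 -m crank '[{"grip":0.018,"x":0,"y":0,"z":0,"yaw":0},{"grip":0.018,"x":0,"y":0,"z":0,"yaw":0},{"grip":0.018,"x":0,"y":0,"z":0,"yaw":0},{"grip":0.018,"x":0,"y":0,"z":0,"yaw":0},{"grip":0.018,"x":0,"y":0,"z":0,"yaw":0}]' 20
```

```text
ee_pos: [507.6, -163.7, 16.4]
force: [-0.1, 0.3, -0.2]
gripper_width: 38.4
gripper_force: 0.0
ee_pos: [507.2, -163.6, -2.1]
force: [-0.2, 0.4, -0.1]
gripper_width: 39.9
gripper_force: 0.0
time_s: 7.9
ee_pos: [508.2, -163.9, -0.7]
ee_rot: [180.0, 0.0, 90.0]
force: [0.2, 0.9, 0.1]
gripper_width: 25.5
gripper_force: 20.0
```

```bash
python3 -m crank '[{"grip":0.018,"x":0,"y":0,"z":-0.015,"yaw":0},{"grip":0.018,"x":0,"y":0,"z":-0.05,"yaw":0},{"grip":0.018,"x":0,"y":0,"z":-0.09,"yaw":0},{"grip":0.018,"x":0.01,"y":0,"z":-0.13,"yaw":0},{"grip":0.018,"x":0.03,"y":0.01,"z":-0.17,"yaw":0}]'|sed -n '2p;4,6p';python3 -m crank '[{"grip":0.018,"x":0.03,"y":0.02,"z":0,"yaw":0},{"grip":0.018,"x":0.07,"y":0.04,"z":0,"yaw":0},{"grip":0.018,"x":0.10,"y":0.04,"z":0,"yaw":0},{"grip":0.018,"x":0.11,"y":0.04,"z":0,"yaw":0},{"grip":0.018,"x":0.11,"y":0.04,"z":0,"yaw":0}]'|sed -n '2p;4,6p'; python3 -c "
from h import *; shot('wrist','w5');print(state()['ee_pos'])";python3 -m crank '[{"grip":0.018,"x":0.03,"y":0,"z":0,"yaw":0},{"grip":0.018,"x":0.06,"y":0,"z":0,"yaw":0},{"grip":0.018,"x":0.08,"y":0,"z":0,"yaw":0},{"grip":0.018,"x":0.08,"y":0,"z":0,"yaw":0},{"grip":0.018,"x":0.08,"y":0,"z":0,"yaw":0}]'; python3 - <<'E'
from h import *
b=shot('wrist','w6');print(state()['ee_pos'])
a=np.load('pics/w5.npz')['im']
im=np.vstack([a[0:300],b[0:300]]); cv2.imwrite('pics/w56.png',im[...,::-1])
E
```

```text
ee_pos: [516.0, -136.5, 167.9]
force: [-0.1, -0.6, -0.4]
gripper_width: 25.8
gripper_force: 20.0
ee_pos: [556.9, -23.3, 165.4]
force: [-0.2, 0.0, -0.9]
gripper_width: 25.0
gripper_force: 20.0
[556.80637856 -25.05544888 165.37887856]
time_s: 9.2
ee_pos: [557.0, 53.3, 165.4]
ee_rot: [-180.0, 0.1, 90.0]
force: [0.5, 1.1, -0.4]
gripper_width: 25.3
gripper_force: 20.0
[557.06868404  52.71669308 165.43193644]
```

View pics/w56.png

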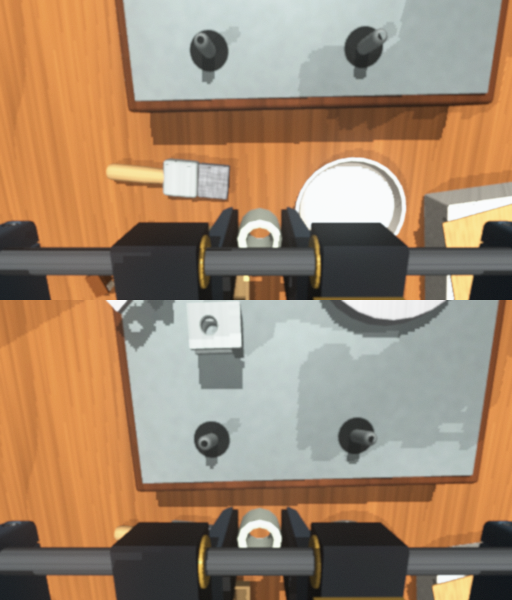

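```bash
python3 - <<'E'
from h import *
np.set_printoptions(precision=1,suppress=True)
for n,rs in(('w5',((209,50),(364,46))),('w6',((211,139),(357,136)))):
    g=cv2.cvtColor(np.load('pics/'+n+'.npz')['im'],cv2.COLOR_RGB2GRAY)
    for u,v in rs:
        m=np.zeros_like(g); m[v-28:v+24,u-26:u+32]=(g[v-28:v+24,u-26:u+32]<70)
        N,l,s,c=cv2.connectedComponentsWithStats(m); j=1+np.argmax(s[1:,4]); cc=max(cv2.findContours((l==j).astype(np.uint8),0,1)[0],key=len)
        e=cv2.fitEllipse(cv2.convexHull(cc)); print(n,s[j],np.round(e[0],1),np.round(e[1],1),atz(n,e[0],70),atz(n,e[0],73))
print(tri(('w5',(202,40)),('w6',(207.5,141))),tri(('w5',(381,34)),('w6',(371,138))))
print('hole',atz('w6',(208,24),114))
im=np.vstack([cv2.resize(np.load('pics/w5.npz')['im'][10:80,175:405],None,fx=3.4,fy=3.4,interpolation=cv2.INTER_CUBIC),cv2.resize(np.load('pics/w6.npz')['im'][0:170,175:405],None,fx=2,fy=2,interpolation=cv2.INTER_CUBIC)[:,:0].reshape(340,0,3)] if 0 else [cv2.resize(np.load('pics/w5.npz')['im'][10:80,175:405],None,fx=3.4,fy=3.4,interpolation=cv2.INTER_CUBIC),cv2.resize(np.load('pics/w6.npz')['im'][100:170,175:405],None,fx=3.4,fy=3.4,interpolation=cv2.INTER_CUBIC)])
cv2.imwrite('pics/posts.png',im[...,::-1])
E
```

```text
w5 [191  31  36  40 725] [208.6  50.5] [35.2 39.2] [511.2 101.5  70. ] [511.6 100.9  73. ]
w5 [346  27  36  41 779] [363.2  47.1] [35.1 40.6] [646.8 104.6  70. ] [645.8 104.   73. ]
w6 [195 123  34  34 621] [211.3 139.2] [32.8 34.4] [511.  101.1  70. ] [511.5 101.3  73. ]
w6 [339 118  34  36 733] [355.7 135.5] [32.8 36.1] [646.6 104.4  70. ] [645.7 104.6  73. ]
(array([512.5, 102.2, 104.3]), [0.7325560839339679, 0.7325560839340267]) (array([646. , 105.1, 111.4]), [0.03971691509456977, 0.039716915094725934])
hole [518.9 187.3 114. ]
```

View pics/posts.png

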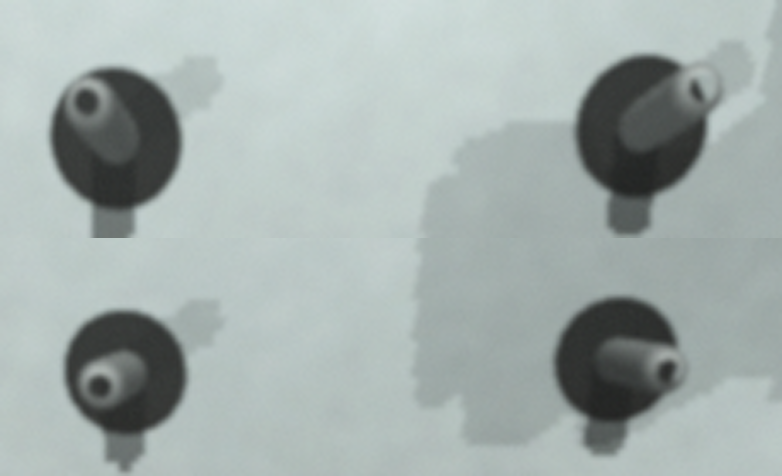

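```bash
python3 - <<'E'
from h import *
np.set_printoptions(precision=1,suppress=True)
for a,b in(((200.3,39.4),(203.8,142.9)),((380.6,36.2),(371.8,138.5))):
    print(tri(('w5',a),('w6',b)),atz('w5',a,110),atz('w6',b,110))
# held sleeve ring in w6 and w5
for n in('w5','w6'):
    i=np.load('pics/'+n+'.npz')['im'][205:247,235:290]; hsv=cv2.cvtColor(i,cv2.COLOR_RGB2HSV); m=((hsv[...,1]<40)&(hsv[...,2]>200)).astype(np.uint8)
    c=max(cv2.findContours(m,0,1)[0],key=len); e=cv2.fitEllipse(cv2.convexHull(c)); ctr=np.array(e[0])+[235,205]
    f=np.load('pics/'+n+'.npz'); o=-f['R'].T@f['t'].ravel(); p=atz(n,ctr,o[2]-189.4+28.8); print(n,ctr,e[1],'cam',o,'ring',p)
print(state()['ee_pos'])
E
```

```text
(array([511.5, 101.2, 110.6]), [0.172730544843106, 0.17273054484309439]) [511.5 101.3 110. ] [511.2 101.2 110. ]
(array([647.5, 104.4, 108. ]), [0.35281603909537357, 0.3528160390952624]) [646.4 103.9 110. ] [647.1 104.6 110. ]
w5 [258.6 238.3] (38.28291702270508, 41.81055450439453) cam [556.   45.7 354.6] ring [555.6 -22.8 194. ]
w6 [259.1 239.2] (39.86819839477539, 42.4582405090332) cam [556.3 122.6 354.5] ring [556.   53.3 193.9]
[557.1  52.7 165.4]
```

```bash
python3 -m crank '[{"grip":0.018,"x":0.02,"y":-0.02,"z":0,"yaw":0},{"grip":0.018,"x":0.04,"y":-0.04,"z":0.01,"yaw":0},{"grip":0.018,"x":0.0483,"y":-0.0455,"z":0.03,"yaw":0},{"grip":0.018,"x":0.0483,"y":-0.0455,"z":0.04,"yaw":0},{"grip":0.018,"x":0.0483,"y":-0.0455,"z":0.04,"yaw":0}]'|sed -n '2p;4,6p';python3 -m crank '[{"grip":0.018,"x":0,"y":0,"z":0.005,"yaw":0},{"grip":0.018,"x":0,"y":0,"z":0.01,"yaw":0},{"grip":0.018,"x":0,"y":0,"z":0.01,"yaw":0},{"grip":0.018,"x":0,"y":0,"z":0.01,"yaw":0},{"grip":0.018,"x":0,"y":0,"z":0.01,"yaw":0}]'; python3 - <<'E'
from h import *
np.set_printoptions(precision=1,suppress=True)
shot('wrist','w7')
for n in('w7',):
    i=np.load('pics/'+n+'.npz')['im'][205:247,235:290]; hsv=cv2.cvtColor(i,cv2.COLOR_RGB2HSV); m=((hsv[...,1]<40)&(hsv[...,2]>200)).astype(np.uint8)
    c=max(cv2.findContours(m,0,1)[0],key=len); e=cv2.fitEllipse(cv2.convexHull(c)); ctr=np.array(e[0])+[235,205]
    f=np.load('pics/'+n+'.npz'); o=-f['R'].T@f['t'].ravel(); p=atz(n,ctr,o[2]-189.4+28.8); print(n,ctr,e[1],'cam',o,'ring',p)
print(state()['ee_pos'])
E
```

```text
ee_pos: [510.2, 100.9, 123.4]
force: [1.3, -0.7, -0.5]
gripper_width: 25.5
gripper_force: 20.0
time_s: 10.08
ee_pos: [512.3, 102.3, 115.8]
ee_rot: [180.0, 0.0, 90.0]
force: [0.1, -0.1, -1.3]
gripper_width: 25.7
gripper_force: 20.0
w7 [259.  238.3] (36.91864776611328, 42.10109329223633) cam [511.4 171.4 305. ] ring [511.2 102.9 144.4]
[512.2 102.5 115.9]
```

```bash
python3 -m crank '[{"grip":0.018,"x":-0.0013,"y":-0.0006,"z":0,"yaw":0},{"grip":0.018,"x":-0.0013,"y":-0.0006,"z":0.004,"yaw":0},{"grip":0.018,"x":-0.0013,"y":-0.0006,"z":0.009,"yaw":0},{"grip":0.018,"x":-0.0013,"y":-0.0006,"z":0.014,"yaw":0},{"grip":0.018,"x":-0.0013,"y":-0.0006,"z":0.02,"yaw":0}]'|sed -n '2p;4,6p';python3 -m crank '[{"grip":0.018,"x":0,"y":0,"z":0.006,"yaw":0},{"grip":0.018,"x":0,"y":0,"z":0.012,"yaw":0},{"grip":0.018,"x":0,"y":0,"z":0.018,"yaw":0},{"grip":0.018,"x":0,"y":0,"z":0.024,"yaw":0},{"grip":0.018,"x":0,"y":0,"z":0.028,"yaw":0}]'|sed -n '2p;4,6p'
```

```text
ee_pos: [511.0, 101.4, 94.9]
force: [0.0, 0.6, 0.5]
gripper_width: 25.4
gripper_force: 20.0
ee_pos: [510.7, 101.3, 66.5]
force: [-0.7, -0.8, -0.1]
gripper_width: 25.3
gripper_force: 20.0
```

```bash
python3 -m crank '[{"grip":0.018,"x":0,"y":0,"z":0.001,"yaw":0},{"grip":0.018,"x":0,"y":0,"z":0.002,"yaw":0},{"grip":0.018,"x":0,"y":0,"z":0.003,"yaw":0},{"grip":0.018,"x":0,"y":0,"z":0.003,"yaw":0},{"grip":0.018,"x":0,"y":0,"z":0.003,"yaw":0}]'|sed -n '2p;4,6p';python3 -m crank '[{"grip":0.045,"x":0,"y":0,"z":0,"yaw":0},{"grip":0.045,"x":0,"y":0,"z":0,"yaw":0},{"grip":0.045,"x":0,"y":0,"z":0,"yaw":0},{"grip":0.045,"x":0,"y":0,"z":0,"yaw":0},{"grip":0.045,"x":0,"y":0,"z":0,"yaw":0}]'|sed -n '2p;4,6p'
python3 -m crank '[{"grip":0.045,"x":0,"y":0,"z":-0.02,"yaw":0},{"grip":0.045,"x":0,"y":0,"z":-0.05,"yaw":0},{"grip":0.045,"x":0,"y":0,"z":-0.08,"yaw":0},{"grip":0.045,"x":0,"y":0,"z":-0.10,"yaw":0},{"grip":0.045,"x":-0.03,"y":-0.005,"z":-0.1,"yaw":0}]'
```

```text
ee_pos: [511.1, 101.4, 65.1]
force: [-2.4, 0.0, 4.3]
gripper_width: 25.5
gripper_force: 20.0
ee_pos: [511.1, 101.4, 64.3]
force: [-0.6, 0.4, -0.0]
gripper_width: 44.6
gripper_force: 0.0
time_s: 12.22
ee_pos: [510.3, 74.8, 169.2]
ee_rot: [179.4, -0.2, 90.2]
force: [1.5, -1.1, -0.7]
gripper_width: 45.1
gripper_force: 0.0
```

```bash
python3 - <<'E'
from h import *
np.set_printoptions(precision=1,suppress=True)
shot('wrist','w8'); print(state()['ee_pos'],proj('w8',[[511.3,101.2,110],[511.3,101.2,94]]))
E
python3 -m crank '[{"grip":0.045,"x":-0.03,"y":-0.01,"z":0,"yaw":0},{"grip":0.045,"x":-0.07,"y":-0.02,"z":0,"yaw":0},{"grip":0.045,"x":-0.11,"y":-0.03,"z":0,"yaw":0},{"grip":0.045,"x":-0.15,"y":-0.04,"z":0,"yaw":0},{"grip":0.045,"x":-0.19,"y":-0.05,"z":0.0,"yaw":0}]'|sed -n '2p'
python3 -m crank '[{"grip":0.045,"x":-0.04,"y":0,"z":0,"yaw":0},{"grip":0.045,"x":-0.08,"y":0,"z":0.01,"yaw":0},{"grip":0.045,"x":-0.12,"y":-0.01,"z":0.02,"yaw":0},{"grip":0.045,"x":-0.16,"y":-0.015,"z":0.03,"yaw":0},{"grip":0.045,"x":-0.20,"y":-0.015,"z":0.04,"yaw":0}]'|sed -n '2p'
python3 -m crank '[{"grip":0.045,"x":0,"y":0,"z":0.01,"yaw":0},{"grip":0.045,"x":0,"y":0,"z":0.02,"yaw":0},{"grip":0.045,"x":0,"y":0,"z":0.02,"yaw":0},{"grip":0.045,"x":0,"y":0,"z":0.02,"yaw":0},{"grip":0.045,"x":0,"y":0,"z":0.02,"yaw":0}]'|sed -n '2p'
python3 - <<'E'
from h import *
np.set_printoptions(precision=1,suppress=True)
i=shot('wrist','w9');print(state()['ee_pos'])
p=proj('w9',[[444,-266,28]])[0].astype(int);print(p)
hsv=cv2.cvtColor(i,cv2.COLOR_RGB2HSV); m=((hsv[...,1]<40)&(hsv[...,2]>200)).astype(np.uint8); q=np.zeros_like(m); q[p[1]-26:p[1]+26,p[0]-26:p[0]+26]=m[p[1]-26:p[1]+26,p[0]-26:p[0]+26]
c=max(cv2.findContours(q,0,1)[0],key=len); e=cv2.fitEllipse(cv2.convexHull(c)); print(e,atz('w9',e[0],28))
w=np.load('pics/w8.npz')['im']
cv2.imwrite('pics/w89.png',np.hstack([cv2.resize(w[60:250,150:300],(380,480)),cv2.resize(i[80:270,180:330],(380,480))])[...,::-1])
E
```

```text
[506.8  67.7 166.9] [[260.8 168.5]
 [260.5 165.5]]
ee_pos: [455.1, -120.2, 164.3]
ee_pos: [439.4, -320.1, 123.9]
ee_pos: [441.5, -317.2, 105.0]
[ 441.7 -317.4  105.3]
[263 136]
((262.0903625488281, 137.20982360839844), (29.06484031677246, 29.46771812438965), 157.31591796875) [ 443.  -266.2   28. ]
```

View pics/w89.png

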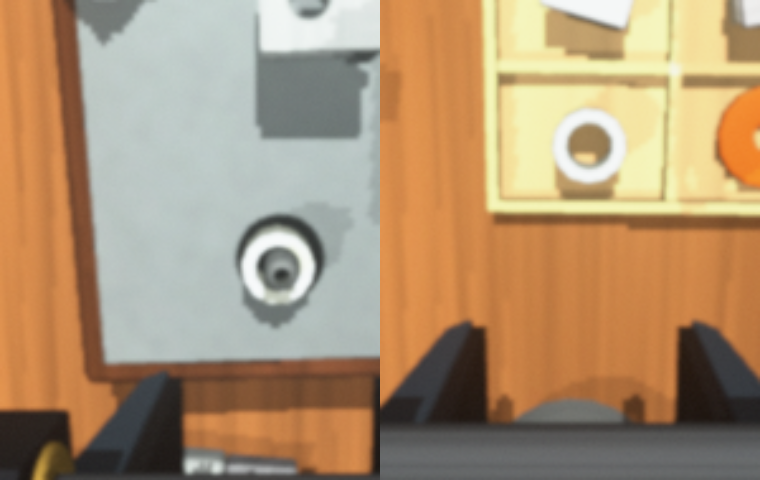

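```bash
python3 -m crank '[{"grip":0.04,"x":0.02,"y":0.0014,"z":0,"yaw":0},{"grip":0.04,"x":0.04,"y":0.0014,"z":0.01,"yaw":0},{"grip":0.04,"x":0.0511,"y":0.0014,"z":0.03,"yaw":0},{"grip":0.04,"x":0.0511,"y":0.0014,"z":0.05,"yaw":0},{"grip":0.04,"x":0.0511,"y":0.0014,"z":0.05,"yaw":0}]'|sed -n '2p'
python3 -m crank '[{"grip":0.04,"x":0,"y":0,"z":0.02,"yaw":0},{"grip":0.04,"x":0,"y":0,"z":0.03,"yaw":0},{"grip":0.04,"x":0,"y":0,"z":0.03,"yaw":0},{"grip":0.04,"x":0,"y":0,"z":0.03,"yaw":0},{"grip":0.04,"x":0,"y":0,"z":0.03,"yaw":0}]'; python3 -c "
from h import *;print(state()['ee_pos'])"
```

```text
ee_pos: [440.8, -264.6, 52.5]
time_s: 14.4
ee_pos: [443.2, -267.9, 25.6]
ee_rot: [179.9, 0.1, 90.0]
force: [0.5, 0.1, -1.1]
gripper_width: 40.2
gripper_force: 0.0
[ 443.187082   -267.85070367   25.59761799]
```

```bash
python3 -m crank '[{"grip":0.04,"x":0.0017,"y":0,"z":0.008,"yaw":0},{"grip":0.04,"x":0.0017,"y":0,"z":0.016,"yaw":0},{"grip":0.04,"x":0.0017,"y":0,"z":0.022,"yaw":0},{"grip":0.04,"x":0.0017,"y":0,"z":0.0264,"yaw":0},{"grip":0.04,"x":0.0017,"y":0,"z":0.0264,"yaw":0}]'|sed -n '2p;4p'
python3 -m crank '[{"grip":0.018,"x":0,"y":0,"z":0,"yaw":0},{"grip":0.018,"x":0,"y":0,"z":0,"yaw":0},{"grip":0.018,"x":0,"y":0,"z":0,"yaw":0},{"grip":0.018,"x":0,"y":0,"z":0,"yaw":0},{"grip":0.018,"x":0,"y":0,"z":0,"yaw":0}]' 20
```

```text
ee_pos: [441.7, -265.2, -3.1]
force: [-0.7, 0.5, 0.4]
time_s: 15.23
ee_pos: [442.6, -265.7, -1.6]
ee_rot: [180.0, 0.0, 90.0]
force: [0.2, -0.6, -0.5]
gripper_width: 25.5
gripper_force: 20.0
```

```bash
python3 -m crank '[{"grip":0.018,"x":0,"y":0,"z":-0.015,"yaw":0},{"grip":0.018,"x":0,"y":0,"z":-0.05,"yaw":0},{"grip":0.018,"x":0,"y":0,"z":-0.085,"yaw":0},{"grip":0.018,"x":0.01,"y":0.01,"z":-0.12,"yaw":0},{"grip":0.018,"x":0.03,"y":0.02,"z":-0.15,"yaw":0}]'|sed -n '2p;5,6p'
python3 -m crank '[{"grip":0.018,"x":0.03,"y":0.015,"z":-0.01,"yaw":0},{"grip":0.018,"x":0.06,"y":0.03,"z":-0.015,"yaw":0},{"grip":0.018,"x":0.095,"y":0.05,"z":-0.015,"yaw":0},{"grip":0.018,"x":0.13,"y":0.07,"z":-0.015,"yaw":0},{"grip":0.018,"x":0.165,"y":0.09,"z":-0.015,"yaw":0}]'|sed -n '2p;5,6p'
python3 -m crank '[{"grip":0.018,"x":0.03,"y":0.015,"z":0,"yaw":0},{"grip":0.018,"x":0.065,"y":0.035,"z":0,"yaw":0},{"grip":0.018,"x":0.10,"y":0.055,"z":0,"yaw":0},{"grip":0.018,"x":0.13,"y":0.07,"z":0,"yaw":0},{"grip":0.018,"x":0.15,"y":0.08,"z":0,"yaw":0}]'
python3 -m crank '[{"grip":0.018,"x":0.01,"y":0.005,"z":0,"yaw":0},{"grip":0.018,"x":0.02,"y":0.01,"z":0,"yaw":0},{"grip":0.018,"x":0.02,"y":0.01,"z":0,"yaw":0},{"grip":0.018,"x":0.02,"y":0.01,"z":0,"yaw":0},{"grip":0.018,"x":0.02,"y":0.01,"z":0,"yaw":0}]'
```

```text
ee_pos: [463.0, -237.0, 150.8]
gripper_width: 25.4
gripper_force: 20.0
ee_pos: [553.0, -69.0, 163.7]
gripper_width: 25.1
gripper_force: 20.0
time_s: 16.48
ee_pos: [633.6, 82.7, 162.9]
ee_rot: [180.0, -0.1, 90.1]
force: [1.0, 0.5, 0.3]
gripper_width: 25.5
gripper_force: 20.0
time_s: 16.9
ee_pos: [641.9, 97.9, 163.2]
ee_rot: [-180.0, 0.0, 89.9]
force: [-0.0, 0.3, 0.1]
gripper_width: 25.8
gripper_force: 20.0
```

```bash
python3 -m crank '[{"grip":0.018,"x":0.007,"y":0.005,"z":0.01,"yaw":0},{"grip":0.018,"x":0.007,"y":0.005,"z":0.03,"yaw":0},{"grip":0.018,"x":0.007,"y":0.005,"z":0.045,"yaw":0},{"grip":0.018,"x":0.007,"y":0.005,"z":0.048,"yaw":0},{"grip":0.018,"x":0.007,"y":0.005,"z":0.048,"yaw":0}]'|sed -n '2p;4p'
python3 - <<'E'
from h import *
np.set_printoptions(precision=1,suppress=True)
shot('wrist','w10')
i=np.load('pics/w10.npz')['im'][205:247,235:290]; hsv=cv2.cvtColor(i,cv2.COLOR_RGB2HSV); m=((hsv[...,1]<40)&(hsv[...,2]>200)).astype(np.uint8)
c=max(cv2.findContours(m,0,1)[0],key=len); e=cv2.fitEllipse(cv2.convexHull(c)); ctr=np.array(e[0])+[235,205]
f=np.load('pics/w10.npz'); o=-f['R'].T@f['t'].ravel(); print(ctr,e[1],'ring',atz('w10',ctr,o[2]-189.4+29.6))
print(state()['ee_pos'])
E
```

```text
ee_pos: [646.5, 105.7, 113.5]
force: [0.6, -0.3, 0.5]
[259.  240.1] (38.64856719970703, 42.2755012512207) ring [645.5 105.6 142.8]
[647.4 105.9 114.8]
```

```bash
python3 -m crank '[{"grip":0.018,"x":-0.001,"y":-0.0002,"z":0,"yaw":0},{"grip":0.018,"x":-0.001,"y":-0.0002,"z":0.004,"yaw":0},{"grip":0.018,"x":-0.001,"y":-0.0002,"z":0.009,"yaw":0},{"grip":0.018,"x":-0.001,"y":-0.0002,"z":0.014,"yaw":0},{"grip":0.018,"x":-0.001,"y":-0.0002,"z":0.02,"yaw":0}]'|sed -n '2p;4,6p';python3 -m crank '[{"grip":0.018,"x":0,"y":0,"z":0.006,"yaw":0},{"grip":0.018,"x":0,"y":0,"z":0.012,"yaw":0},{"grip":0.018,"x":0,"y":0,"z":0.018,"yaw":0},{"grip":0.018,"x":0,"y":0,"z":0.024,"yaw":0},{"grip":0.018,"x":0,"y":0,"z":0.028,"yaw":0}]'|sed -n '2p;4,6p'
python3 -m crank '[{"grip":0.018,"x":0,"y":0,"z":0.001,"yaw":0},{"grip":0.018,"x":0,"y":0,"z":0.002,"yaw":0},{"grip":0.018,"x":0,"y":0,"z":0.003,"yaw":0},{"grip":0.018,"x":0,"y":0,"z":0.003,"yaw":0},{"grip":0.018,"x":0,"y":0,"z":0.003,"yaw":0}]'|sed -n '2p;4,6p'
```

```text
ee_pos: [647.4, 105.4, 95.0]
force: [-0.4, 0.6, -0.1]
gripper_width: 25.6
gripper_force: 20.0
ee_pos: [646.9, 105.3, 66.0]
force: [0.2, 0.3, -0.1]
gripper_width: 25.2
gripper_force: 20.0
ee_pos: [647.5, 105.4, 64.5]
force: [-0.4, 0.1, -0.3]
gripper_width: 25.6
gripper_force: 20.0
```

Sleeve B is down to the predicted height. I'll release it, lift, and head towards the link to measure the knob and fork from two positions.

```bash
python3 -m crank '[{"grip":0.045,"x":0,"y":0,"z":0.0,"yaw":0},{"grip":0.045,"x":0,"y":0,"z":0,"yaw":0},{"grip":0.045,"x":0,"y":0,"z":0,"yaw":0},{"grip":0.045,"x":0,"y":0,"z":0,"yaw":0},{"grip":0.045,"x":0,"y":0,"z":0,"yaw":0}]'|sed -n '2p;4,6p'
python3 -m crank '[{"grip":0.045,"x":0,"y":0,"z":-0.02,"yaw":0},{"grip":0.045,"x":0,"y":0,"z":-0.05,"yaw":0},{"grip":0.045,"x":0,"y":0,"z":-0.08,"yaw":0},{"grip":0.045,"x":0,"y":-0.02,"z":-0.10,"yaw":0},{"grip":0.045,"x":-0.01,"y":-0.06,"z":-0.11,"yaw":0}]'|sed -n '2p;4,6p'
python3 -m crank '[{"grip":0.03,"x":0.0,"y":-0.03,"z":0,"yaw":0},{"grip":0.03,"x":0.0,"y":-0.06,"z":0,"yaw":0},{"grip":0.03,"x":0.0,"y":-0.08,"z":0,"yaw":0},{"grip":0.03,"x":0.0,"y":-0.08,"z":0,"yaw":0},{"grip":0.03,"x":0.0,"y":-0.08,"z":0,"yaw":0}]'|sed -n '2p;4,6p'
python3 -c "
from h import *; shot('wrist','w11');print(state()['ee_pos'])"
python3 -m crank '[{"grip":0.03,"x":0.03,"y":0,"z":0,"yaw":0},{"grip":0.03,"x":0.06,"y":0,"z":0,"yaw":0},{"grip":0.03,"x":0.07,"y":0,"z":0,"yaw":0},{"grip":0.03,"x":0.07,"y":0,"z":0,"yaw":0},{"grip":0.03,"x":0.07,"y":0,"z":0,"yaw":0}]'|sed -n '2p;4,6p'
python3 - <<'E'
from h import *
np.set_printoptions(precision=1,suppress=True)
b=shot('wrist','w12');print(state()['ee_pos'])
a=np.load('pics/w11.npz')['im']
P=[[520,187,114],[485,239,136.5],[519,276,106],[646.8,104.4,110],[511.3,101.2,110]]
print(proj('w11',P),proj('w12',P))
A=cv2.resize(a[0:200,120:330],None,fx=1.9,fy=2,interpolation=cv2.INTER_CUBIC);B=cv2.resize(b[0:240,120:330],None,fx=1.9,fy=2,interpolation=cv2.INTER_CUBIC)
A=np.vstack([A,np.zeros((80,A.shape[1],3),np.uint8)]); im=np.hstack([A,B]); print(im.shape)
cv2.imwrite('pics/link.png',im[...,::-1])
E
```

```text
ee_pos: [647.3, 105.4, 64.2]
force: [-0.6, 0.6, 0.2]
gripper_width: 44.7
gripper_force: 0.0
ee_pos: [592.4, 96.9, 176.8]
force: [0.6, 0.2, 0.2]
gripper_width: 44.7
gripper_force: 0.0
ee_pos: [507.9, 95.6, 174.6]
force: [-0.6, -0.5, -0.1]
gripper_width: 30.0
gripper_force: 0.0
[508.8855045   95.63017318 174.49269432]
ee_pos: [508.7, 165.4, 173.5]
force: [-1.3, -0.2, -1.2]
gripper_width: 29.8
gripper_force: 0.0
[508.5 164.9 173.6]
[[275.5  86.9]
 [226.5   3. ]
 [274.9 -37.5]
 [418.8 187. ]
 [264.1 190.7]] [[273.7 173.8]
 [228.  109.6]
 [273.3  62.3]
 [408.8 260.5]
 [263.1 263.7]]
(480, 798, 3)
```

View pics/link.png

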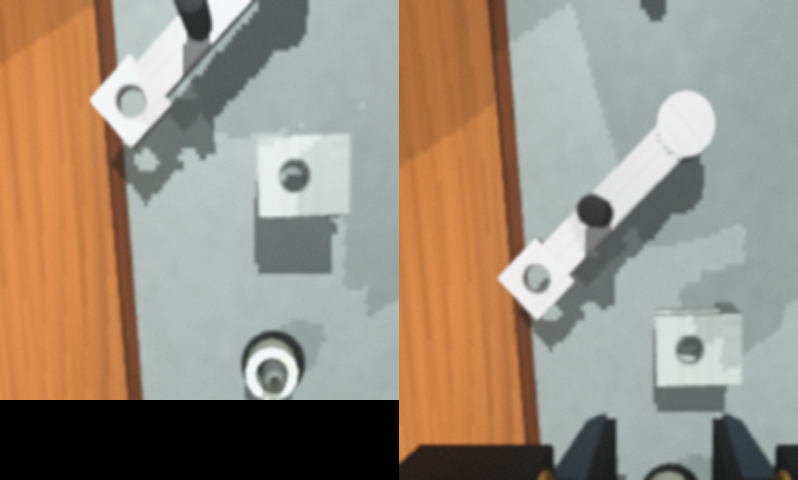

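```bash
python3 - <<'E'
from h import *
np.set_printoptions(precision=1,suppress=True)
print('hole',tri(('w11',(275.3,87.5)),('w12',(272.6,174.5))),atz('w11',(275.3,87.5),114),atz('w12',(272.6,174.5),114))
print('lug',tri(('w11',(189.5,50)),('w12',(192.6,139))),atz('w11',(189.5,50),105.5),atz('w12',(192.6,139),105.5))
g=cv2.cvtColor(np.load('pics/w12.npz')['im'],cv2.COLOR_RGB2GRAY)
m=np.zeros_like(g);m[88:120,208:242]=g[88:120,208:242]<60
c=max(cv2.findContours(m,0,1)[0],key=len);e=cv2.minEnclosingCircle(c);print('knob',e,atz('w12',e[0],136.5),cv2.boundingRect(c))
i=np.load('pics/w12.npz')['im'].min(2); m=np.zeros_like(g);m[42:80,250:292]=i[42:80,250:292]>215
c=max(cv2.findContours(m,0,1)[0],key=len);print('pivot',cv2.boundingRect(c),[atz('w12',(271,61),z) for z in(106,110)])
# hole dark centroids
for n,(u,v) in(('w11',(275,87)),('w12',(273,174))):
    i=np.load('pics/'+n+'.npz')['im'].max(2); m=np.zeros_like(i); m[v-10:v+11,u-11:u+12]=i[v-10:v+11,u-11:u+12]<170
    c=max(cv2.findContours(m,0,1)[0],key=len); e=cv2.fitEllipse(cv2.convexHull(c)); print(n,e,atz(n,e[0],114))
E
```

```text
hole (array([519.4, 186.5, 114.5]), [0.4048764666138213, 0.40487646661373194]) [519.9 186.6 114. ] [519.1 186.4 114. ]
lug (array([451.6, 215.6, 106.6]), [0.24875100550143311, 0.24875100550164525]) [451.6 215.8 105.5] [451.1 215.5 105.5]
knob ((222.3333282470703, 106.41666412353516), 8.090309143066406) [480.9 241.2 136.5] (215, 101, 16, 12)
pivot (250, 46, 36, 34) [array([517.2, 277. , 106. ]), array([517. , 276.3, 110. ])]
w11 ((274.79583740234375, 87.189208984375), (15.42108154296875, 16.975576400756836), 4.079604625701904) [519.5 186.8 114. ]
w12 ((272.9032897949219, 174.03318786621094), (14.362166404724121, 14.54032039642334), 66.54610443115234) [519.3 186.8 114. ]
```

```bash
python3 -m crank '[{"grip":0.03,"x":0.02,"y":-0.01,"z":0,"yaw":0},{"grip":0.03,"x":0.05,"y":-0.02,"z":0,"yaw":0},{"grip":0.03,"x":0.0766,"y":-0.0277,"z":0.01,"yaw":0},{"grip":0.03,"x":0.0766,"y":-0.0277,"z":0.022,"yaw":0},{"grip":0.03,"x":0.0766,"y":-0.0277,"z":0.022,"yaw":0}]'|sed -n '2p;4,6p'
python3 -m crank '[{"grip":0.03,"x":0,"y":0,"z":0,"yaw":0},{"grip":0.03,"x":0,"y":0,"z":0.0,"yaw":0},{"grip":0.03,"x":0,"y":0,"z":0.0,"yaw":0},{"grip":0.03,"x":0,"y":0,"z":0.0,"yaw":0},{"grip":0.03,"x":0,"y":0,"z":0,"yaw":0}]'|sed -n '2p;4,6p'
```

```text
ee_pos: [479.0, 241.3, 149.9]
force: [-0.4, -0.1, -1.1]
gripper_width: 29.9
gripper_force: 0.0
ee_pos: [480.8, 241.7, 152.5]
force: [-0.7, -0.0, -0.1]
gripper_width: 30.1
gripper_force: 0.0
```

```bash
python3 -m crank '[{"grip":0.03,"x":0,"y":0,"z":0.008,"yaw":0},{"grip":0.03,"x":0,"y":0,"z":0.014,"yaw":0},{"grip":0.03,"x":0,"y":0,"z":0.02,"yaw":0},{"grip":0.03,"x":0,"y":0,"z":0.026,"yaw":0},{"grip":0.03,"x":0,"y":0,"z":0.026,"yaw":0}]'|sed -n '2p;4,6p'
python3 -m crank '[{"grip":0.03,"x":0,"y":0,"z":0.008,"yaw":0},{"grip":0.03,"x":0,"y":0,"z":0.014,"yaw":0},{"grip":0.03,"x":0,"y":0,"z":0.02,"yaw":0},{"grip":0.03,"x":0,"y":0,"z":0.026,"yaw":0},{"grip":0.03,"x":0,"y":0,"z":0.026,"yaw":0}]'|sed -n '2p;4,6p'
python3 -m crank '[{"grip":0.018,"x":0,"y":0,"z":0,"yaw":0},{"grip":0.018,"x":0,"y":0,"z":0.0,"yaw":0},{"grip":0.018,"x":0,"y":0,"z":0.0,"yaw":0},{"grip":0.018,"x":0,"y":0,"z":0.0,"yaw":0},{"grip":0.018,"x":0,"y":0,"z":0,"yaw":0}]'|sed -n '2p;4,6p'
```

```text
ee_pos: [479.2, 241.7, 124.1]
force: [-0.9, -0.1, 0.2]
gripper_width: 30.3
gripper_force: 0.0
ee_pos: [479.4, 241.7, 98.5]
force: [0.2, -0.9, -0.2]
gripper_width: 29.9
gripper_force: 0.0
ee_pos: [480.5, 242.2, 100.3]
force: [-1.0, -1.2, -0.2]
gripper_width: 18.4
gripper_force: 0.0
```

```bash
python3 -m crank '[{"grip":0.018,"x":-0.004,"y":0.006,"z":0,"yaw":0},{"grip":0.018,"x":-0.007,"y":0.012,"z":0.0,"yaw":0},{"grip":0.018,"x":-0.010,"y":0.017,"z":0.0,"yaw":0},{"grip":0.018,"x":-0.012,"y":0.021,"z":0.0,"yaw":0},{"grip":0.018,"x":-0.013,"y":0.026,"z":0,"yaw":0}]'|sed -n '2p;4,6p'
python3 -m crank '[{"grip":0.018,"x":-0.001,"y":0.004,"z":0,"yaw":0},{"grip":0.018,"x":-0.002,"y":0.008,"z":0.0,"yaw":0},{"grip":0.018,"x":-0.002,"y":0.012,"z":0.0,"yaw":0},{"grip":0.018,"x":-0.002,"y":0.015,"z":0.0,"yaw":0},{"grip":0.018,"x":-0.002,"y":0.015,"z":0,"yaw":0}]'|sed -n '2p;4,6p'
```

```text
ee_pos: [505.7, 227.9, 99.5]
force: [-1.7, -1.4, -0.2]
gripper_width: 17.6
gripper_force: 1.4
ee_pos: [522.0, 227.4, 100.0]
force: [-2.0, 0.0, -0.5]
gripper_width: 17.9
gripper_force: 0.7
```

```bash
python3 -m crank '[{"grip":0.018,"x":0,"y":0.001,"z":0,"yaw":0},{"grip":0.018,"x":0,"y":0.002,"z":0.0,"yaw":0},{"grip":0.018,"x":0,"y":0.003,"z":0.0,"yaw":0},{"grip":0.018,"x":0,"y":0.003,"z":0.0,"yaw":0},{"grip":0.018,"x":0,"y":0.003,"z":0,"yaw":0}]'|sed -n '2p;4,6p'
python3 -m crank '[{"grip":0.018,"x":0,"y":0.001,"z":0,"yaw":0},{"grip":0.018,"x":0,"y":0.002,"z":0.0,"yaw":0},{"grip":0.018,"x":0,"y":0.002,"z":0.0,"yaw":0},{"grip":0.018,"x":0,"y":0.002,"z":0.0,"yaw":0},{"grip":0.018,"x":0,"y":0.002,"z":0,"yaw":0}]'|sed -n '2p;4,6p'
```

```text
ee_pos: [522.1, 227.3, 99.9]
force: [-7.1, 0.3, 1.7]
gripper_width: 17.9
gripper_force: 3.4
ee_pos: [522.1, 227.3, 99.7]
force: [-10.0, -0.6, 5.1]
gripper_width: 18.5
gripper_force: 5.5
```

```bash
python3 -m crank '[{"grip":0.03,"x":0,"y":-0.004,"z":0,"yaw":0},{"grip":0.03,"x":0,"y":-0.008,"z":0.0,"yaw":0},{"grip":0.03,"x":0,"y":-0.008,"z":0.0,"yaw":0},{"grip":0.03,"x":0,"y":-0.008,"z":-0.005,"yaw":0},{"grip":0.03,"x":0,"y":-0.008,"z":-0.015,"yaw":0}]'|sed -n '2p;4,6p'
python3 -m crank '[{"grip":0.03,"x":0,"y":0,"z":-0.02,"yaw":0},{"grip":0.03,"x":0,"y":0,"z":-0.04,"yaw":0},{"grip":0.03,"x":0,"y":0,"z":-0.06,"yaw":0},{"grip":0.03,"x":0,"y":0,"z":-0.07,"yaw":0},{"grip":0.03,"x":-0.03,"y":0,"z":-0.07,"yaw":0}]'|sed -n '2p;4,6p'
python3 -m crank '[{"grip":0.03,"x":-0.035,"y":0,"z":0,"yaw":0},{"grip":0.03,"x":-0.07,"y":0,"z":0,"yaw":0},{"grip":0.03,"x":-0.07,"y":0,"z":0,"yaw":0},{"grip":0.03,"x":-0.07,"y":0,"z":0,"yaw":0},{"grip":0.03,"x":-0.07,"y":0,"z":0,"yaw":0}]'|sed -n '2p;4,6p'
python3 - <<'E'
from h import *
np.set_printoptions(precision=1,suppress=True)
b=shot('wrist','w13');print(state()['ee_pos'])
p=proj('w13',[[518.5,226.7,136.5],[519.4,186.7,114.3]]);print(p)
g=cv2.cvtColor(b,cv2.COLOR_RGB2GRAY); u,v=p[0].astype(int); m=np.zeros_like(g);m[v-18:v+18,u-18:u+18]=g[v-18:v+18,u-18:u+18]<60
c=max(cv2.findContours(m,0,1)[0],key=len);e=cv2.minEnclosingCircle(c);print('knob',e,cv2.boundingRect(c),atz('w13',e[0],136.5))
u,v=p[1].astype(int);i=b.max(2);m=np.zeros_like(i); m[v-10:v+11,u-11:u+12]=i[v-10:v+11,u-11:u+12]<170
c=max(cv2.findContours(m,0,1)[0],key=len); e=cv2.fitEllipse(cv2.convexHull(c)); print(e,atz('w13',e[0],114))
E
```

```text
ee_pos: [518.2, 227.0, 114.7]
force: [-0.6, -0.5, 0.5]
gripper_width: 30.0
gripper_force: 0.0
ee_pos: [521.0, 201.1, 188.5]
force: [1.6, -0.4, -0.6]
gripper_width: 30.3
gripper_force: 0.0
ee_pos: [518.7, 127.4, 185.3]
force: [-0.5, 0.4, -0.8]
gripper_width: 30.0
gripper_force: 0.0
[518.6 127.9 185.2]
[[259.9  74.4]
 [261.  127.9]]
knob ((258.7368469238281, 80.65789794921875), 5.431675910949707) (254, 78, 11, 8) [517.6 222.3 136.5]
((260.70672607421875, 127.87398529052734), (13.839261054992676, 14.307260513305664), 20.166751861572266) [519.2 186.7 114. ]
```

```bash
python3 -m crank '[{"grip":0.03,"x":-0.035,"y":0,"z":0,"yaw":0},{"grip":0.03,"x":-0.07,"y":0,"z":0,"yaw":0},{"grip":0.03,"x":-0.105,"y":0,"z":0.01,"yaw":0},{"grip":0.03,"x":-0.14,"y":-0.005,"z":0.03,"yaw":0},{"grip":0.03,"x":-0.175,"y":-0.0106,"z":0.05,"yaw":0}]'|sed -n '2p;4,6p'
python3 -m crank '[{"grip":0.03,"x":-0.03,"y":0,"z":0.01,"yaw":0},{"grip":0.03,"x":-0.06,"y":0,"z":0.03,"yaw":0},{"grip":0.03,"x":-0.068,"y":0,"z":0.05,"yaw":0},{"grip":0.03,"x":-0.068,"y":0,"z":0.07,"yaw":0},{"grip":0.03,"x":-0.068,"y":0,"z":0.07,"yaw":0}]'|sed -n '2p;4,6p'
python3 -m crank '[{"grip":0.03,"x":0,"y":0,"z":0,"yaw":0},{"grip":0.03,"x":0,"y":0,"z":0.0,"yaw":0},{"grip":0.03,"x":0,"y":0,"z":0.0,"yaw":0},{"grip":0.03,"x":0,"y":0,"z":0.0,"yaw":0},{"grip":0.03,"x":0,"y":0,"z":0,"yaw":0}]'|sed -n '2p;4,6p'
```

```text
ee_pos: [508.9, -48.1, 135.1]
force: [0.7, -0.9, -0.9]
gripper_width: 30.4
gripper_force: 0.0
ee_pos: [505.5, -115.0, 61.5]
force: [0.5, 0.2, -0.3]
gripper_width: 29.6
gripper_force: 0.0
ee_pos: [508.4, -115.6, 66.0]
force: [0.2, -0.2, -0.3]
gripper_width: 30.0
gripper_force: 0.0
```

```bash
python3 -m crank '[{"grip":0.03,"x":0.0004,"y":-0.0004,"z":0.01,"yaw":0},{"grip":0.03,"x":0.0004,"y":-0.0004,"z":0.02,"yaw":0},{"grip":0.03,"x":0.0004,"y":-0.0004,"z":0.03,"yaw":0},{"grip":0.03,"x":0.0004,"y":-0.0004,"z":0.04,"yaw":0},{"grip":0.03,"x":0.0004,"y":-0.0004,"z":0.04,"yaw":0}]'|sed -n '2p;4,6p'
python3 -m crank '[{"grip":0.008,"x":0,"y":0,"z":0,"yaw":0},{"grip":0.008,"x":0,"y":0,"z":0,"yaw":0},{"grip":0.008,"x":0,"y":0,"z":0,"yaw":0},{"grip":0.008,"x":0,"y":0,"z":0,"yaw":0},{"grip":0.008,"x":0,"y":0,"z":0,"yaw":0}]' 25
```

```text
ee_pos: [505.3, -115.1, 22.3]
force: [-1.1, 0.1, -0.9]
gripper_width: 30.2
gripper_force: 0.0
time_s: 27.52
ee_pos: [507.6, -115.6, 25.4]
ee_rot: [179.9, 0.0, 90.0]
force: [-0.7, 0.1, 0.1]
gripper_width: 14.7
gripper_force: 25.0
```

```bash
python3 -m crank '[{"grip":0.008,"x":0,"y":0,"z":-0.008,"yaw":0},{"grip":0.008,"x":0,"y":0,"z":-0.02,"yaw":0},{"grip":0.008,"x":0,"y":0,"z":-0.035,"yaw":0},{"grip":0.008,"x":0,"y":0,"z":-0.06,"yaw":0},{"grip":0.008,"x":0,"y":0,"z":-0.09,"yaw":0}]'|sed -n '2p;4,6p'
python3 -m crank '[{"grip":0.008,"x":0,"y":0,"z":-0.03,"yaw":0},{"grip":0.008,"x":0.01,"y":0,"z":-0.055,"yaw":0},{"grip":0.008,"x":0.04,"y":0,"z":-0.06,"yaw":0},{"grip":0.008,"x":0.075,"y":0,"z":-0.06,"yaw":0},{"grip":0.008,"x":0.11,"y":0.005,"z":-0.06,"yaw":0}]'|sed -n '2p;4,6p'
python3 -m crank '[{"grip":0.008,"x":0.035,"y":0,"z":0,"yaw":0},{"grip":0.008,"x":0.07,"y":0,"z":0,"yaw":0},{"grip":0.008,"x":0.105,"y":0,"z":0,"yaw":0},{"grip":0.008,"x":0.14,"y":0,"z":0,"yaw":0},{"grip":0.008,"x":0.17,"y":0.005,"z":0,"yaw":0}]'|sed -n '2p;4,6p'
python3 -m crank '[{"grip":0.008,"x":0.01,"y":0,"z":0,"yaw":0},{"grip":0.008,"x":0.02,"y":0,"z":0,"yaw":0},{"grip":0.008,"x":0.02,"y":0,"z":0,"yaw":0},{"grip":0.008,"x":0.02,"y":0,"z":0,"yaw":0},{"grip":0.008,"x":0.02,"y":0,"z":0,"yaw":0}]'|sed -n '2p;4,6p'
```

```text
ee_pos: [506.0, -115.1, 115.4]
force: [0.5, -0.0, -0.8]
gripper_width: 14.6
gripper_force: 25.0
ee_pos: [511.8, -4.8, 176.8]
force: [0.7, 0.9, -0.3]
gripper_width: 14.7
gripper_force: 25.0
ee_pos: [516.1, 166.7, 175.9]
force: [0.4, 0.1, 0.1]
gripper_width: 14.7
gripper_force: 25.0
ee_pos: [517.1, 183.2, 175.1]
force: [0.4, 0.4, 0.2]
gripper_width: 14.9
gripper_force: 25.0
```

```bash
python3 -m crank '[{"grip":0.008,"x":0.0031,"y":0.0022,"z":0,"yaw":0},{"grip":0.008,"x":0.0031,"y":0.0022,"z":0.01,"yaw":0},{"grip":0.008,"x":0.0031,"y":0.0022,"z":0.025,"yaw":0},{"grip":0.008,"x":0.0031,"y":0.0022,"z":0.035,"yaw":0},{"grip":0.008,"x":0.0031,"y":0.0022,"z":0.035,"yaw":0}]'|sed -n '2p;4,6p'
python3 - <<'E'
from h import *
np.set_printoptions(precision=1,suppress=True)
s=state();b=shot('wrist','w14');a=shot('scene','s14');print(s['ee_pos'])
T=s['ee_pos']; p=proj('w14',[T+[0,0,28.5]])[0]; print(p)
A=cv2.resize(b[190:270,210:310],(400,320),interpolation=cv2.INTER_CUBIC)
q=proj('s14',[T+[0,0.4,-21.4],[519.3,186.7,114.3],T+[0,.4,14.6]]);print(q)
u,v=q[1].astype(int); u0,v0=u-30,v-36
B=cv2.resize(a[v0:v0+60,u0:u0+60],(400,400),interpolation=cv2.INTER_CUBIC)
for w,c in zip(q,((255,0,0),(0,255,0),(255,0,255))): cv2.drawMarker(B,tuple(((w-[u0,v0]+.5)*400/60).astype(int).tolist()),c,0,12,1)
cv2.imwrite('pics/pin.png',np.hstack([np.vstack([A,np.zeros((80,400,3),np.uint8)]),B])[...,::-1])
E
```

```text
ee_pos: [517.7, 186.5, 137.1]
force: [-0.4, -0.6, 0.1]
gripper_width: 15.1
gripper_force: 25.0
[517.7 186.5 137.1]
[260.6 239.3]
[[313.  154. ]
 [313.4 154.7]
 [314.5 142.8]]
```

View pics/pin.png

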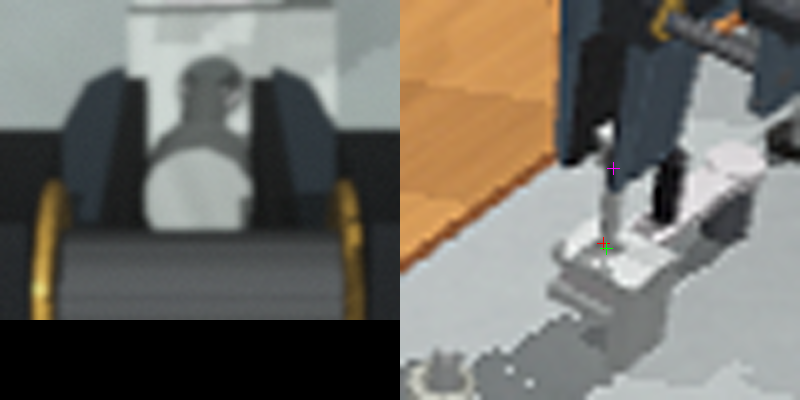

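The left panel shows the pin head at (198,190) between the pads, with the shank hanging straight. The right panel shows the pin tip at (605,240), just over the fork hole at (605,247), with the link home in the fork behind it. I'll let the arm settle, trim the position and lower.

```bash
python3 -m crank '[{"grip":0.008,"x":0,"y":0,"z":0,"yaw":0},{"grip":0.008,"x":0,"y":0,"z":0,"yaw":0},{"grip":0.008,"x":0,"y":0,"z":0,"yaw":0},{"grip":0.008,"x":0,"y":0,"z":0,"yaw":0},{"grip":0.008,"x":0,"y":0,"z":0,"yaw":0}]'|sed -n '2p;4,6p'; python3 -c "
from h import *;print(state()['ee_pos'])"
```

```text
ee_pos: [519.6, 187.7, 140.3]
force: [0.9, -0.1, -0.5]
gripper_width: 14.8
gripper_force: 25.0
[519.62931833 187.69828226 140.2882827 ]
```

```bash
python3 -m crank '[{"grip":0.008,"x":-0.0014,"y":-0.0003,"z":0,"yaw":0},{"grip":0.008,"x":-0.0014,"y":-0.0003,"z":0.003,"yaw":0},{"grip":0.008,"x":-0.0014,"y":-0.0003,"z":0.006,"yaw":0},{"grip":0.008,"x":-0.0014,"y":-0.0003,"z":0.01,"yaw":0},{"grip":0.008,"x":-0.0014,"y":-0.0003,"z":0.01,"yaw":0}]'|sed -n '2p;4,6p'
python3 -m crank '[{"grip":0.008,"x":0,"y":0,"z":0.003,"yaw":0},{"grip":0.008,"x":0,"y":0,"z":0.006,"yaw":0},{"grip":0.008,"x":0,"y":0,"z":0.009,"yaw":0},{"grip":0.008,"x":0,"y":0,"z":0.012,"yaw":0},{"grip":0.008,"x":0,"y":0,"z":0.012,"yaw":0}]'|sed -n '2p;4,6p'
```

```text
ee_pos: [518.5, 186.0, 128.8]
force: [-1.1, -0.4, -0.5]
gripper_width: 15.1
gripper_force: 25.0
ee_pos: [518.7, 186.1, 117.2]
force: [0.6, 0.5, -0.8]
gripper_width: 14.8
gripper_force: 25.0
```

```bash
python3 -m crank '[{"grip":0.008,"x":0,"y":0,"z":0.003,"yaw":0},{"grip":0.008,"x":0,"y":0,"z":0.006,"yaw":0},{"grip":0.008,"x":0,"y":0,"z":0.009,"yaw":0},{"grip":0.008,"x":0,"y":0,"z":0.013,"yaw":0},{"grip":0.008,"x":0,"y":0,"z":0.013,"yaw":0}]'|sed -n '2p;4,6p'
python3 -m crank '[{"grip":0.008,"x":0,"y":0,"z":0.001,"yaw":0},{"grip":0.008,"x":0,"y":0,"z":0.002,"yaw":0},{"grip":0.008,"x":0,"y":0,"z":0.004,"yaw":0},{"grip":0.008,"x":0,"y":0,"z":0.005,"yaw":0},{"grip":0.008,"x":0,"y":0,"z":0.005,"yaw":0}]'|sed -n '2p;4,6p'
```

```text
ee_pos: [518.6, 186.0, 104.0]
force: [1.1, -0.1, 0.1]
gripper_width: 15.1
gripper_force: 25.0
ee_pos: [519.0, 186.1, 99.7]
force: [0.1, -0.8, 0.3]
gripper_width: 14.6
gripper_force: 25.0
```

```bash
python3 -m crank '[{"grip":0.008,"x":0,"y":0,"z":0.001,"yaw":0},{"grip":0.008,"x":0,"y":0,"z":0.001,"yaw":0},{"grip":0.008,"x":0,"y":0,"z":0.002,"yaw":0},{"grip":0.008,"x":0,"y":0,"z":0.002,"yaw":0},{"grip":0.008,"x":0,"y":0,"z":0.002,"yaw":0}]'|sed -n '2p;4,6p'
```

```text
ee_pos: [519.4, 186.3, 99.0]
force: [-0.4, -1.6, 6.5]
gripper_width: 14.6
gripper_force: 25.0
```

```bash
python3 -m crank '[{"grip":0.03,"x":0,"y":0,"z":0,"yaw":0},{"grip":0.03,"x":0,"y":0,"z":-0.002,"yaw":0},{"grip":0.03,"x":0,"y":0,"z":-0.002,"yaw":0},{"grip":0.03,"x":0,"y":0,"z":-0.002,"yaw":0},{"grip":0.03,"x":0,"y":0,"z":-0.005,"yaw":0}]'|sed -n '2p;4,6p'
python3 -m crank '[{"grip":0.03,"x":0,"y":0,"z":-0.01,"yaw":0},{"grip":0.03,"x":0,"y":0,"z":-0.03,"yaw":0},{"grip":0.03,"x":0,"y":0,"z":-0.055,"yaw":0},{"grip":0.03,"x":0,"y":0,"z":-0.08,"yaw":0},{"grip":0.03,"x":-0.02,"y":0,"z":-0.085,"yaw":0}]'|sed -n '2p;4,6p'
python3 -m crank '[{"grip":0.03,"x":-0.03,"y":0,"z":0,"yaw":0.12},{"grip":0.03,"x":-0.065,"y":-0.006,"z":0,"yaw":0.24},{"grip":0.03,"x":-0.10,"y":-0.012,"z":0,"yaw":0.36},{"grip":0.03,"x":-0.13,"y":-0.02,"z":0,"yaw":0.48},{"grip":0.03,"x":-0.16,"y":-0.03,"z":0,"yaw":0.6}]'|sed -n '2,3p'
python3 -m crank '[{"grip":0.03,"x":-0.03,"y":0.007,"z":0,"yaw":0.12},{"grip":0.03,"x":-0.06,"y":0.014,"z":0,"yaw":0.24},{"grip":0.03,"x":-0.095,"y":0.021,"z":0,"yaw":0.36},{"grip":0.03,"x":-0.127,"y":0.028,"z":0,"yaw":0.48},{"grip":0.03,"x":-0.158,"y":0.035,"z":0,"yaw":0.6}]'|sed -n '2,3p'
python3 -m crank '[{"grip":0.03,"x":-0.01,"y":0.007,"z":0.01,"yaw":0.12},{"grip":0.03,"x":-0.02,"y":0.014,"z":0.02,"yaw":0.24},{"grip":0.03,"x":-0.035,"y":0.021,"z":0.035,"yaw":0.37},{"grip":0.03,"x":-0.048,"y":0.03,"z":0.05,"yaw":0.37},{"grip":0.03,"x":-0.048,"y":0.03,"z":0.055,"yaw":0.37}]'|sed -n '1,3p'
python3 -m crank '[{"grip":0.032,"x":0,"y":0,"z":0,"yaw":0},{"grip":0.032,"x":0,"y":0,"z":0,"yaw":0},{"grip":0.032,"x":0,"y":0,"z":0,"yaw":0},{"grip":0.032,"x":0,"y":0,"z":0,"yaw":0},{"grip":0.032,"x":0,"y":0,"z":0,"yaw":0}]'|sed -n '1,4p'
```

```text
ee_pos: [518.7, 186.1, 102.4]
force: [-0.5, -0.3, 0.7]
gripper_width: 29.8
gripper_force: 0.0
ee_pos: [521.9, 169.1, 193.1]
force: [0.5, 0.7, 0.8]
gripper_width: 29.8
gripper_force: 0.0
ee_pos: [489.2, 4.7, 188.8]
ee_rot: [179.9, -0.0, 55.3]
ee_pos: [428.1, -145.4, 188.9]
ee_rot: [179.9, -0.1, 20.9]
time_s: 34.28
ee_pos: [392.7, -190.2, 132.0]
ee_rot: [-180.0, 0.2, -0.1]
time_s: 34.7
ee_pos: [395.8, -189.1, 133.7]
ee_rot: [180.0, -0.1, 0.1]
force: [0.0, 0.2, -0.6]
```

Now I'll measure the cartridges by number, check the pin, link and sleeves in the top and scene images, and get a fresh dish fix.

```bash
cat > m.py <<'E'
from h import *
np.set_printoptions(precision=1,suppress=True)
def carts(fn,guess,z=26):
    i=np.load('pics/'+fn+'.npz')['im']; hsv=cv2.cvtColor(i,cv2.COLOR_RGB2HSV); m=((hsv[...,1]<45)&(hsv[...,2]>90)).astype(np.uint8)
    for g in guess:
        u,v=proj(fn,[[*g,z]])[0].astype(int); q=np.zeros_like(m); q[max(v-24,0):v+25,max(u-24,0):u+25]=m[max(v-24,0):v+25,max(u-24,0):u+25]
        c=max(cv2.findContours(q,0,1)[0],key=cv2.contourArea); b=cv2.boxPoints(cv2.minAreaRect(c))
        w=np.array([atz(fn,p,z)[:2] for p in b]); e=[w[1]-w[0],w[2]-w[1]]; l=max(e,key=np.linalg.norm); L=sorted(map(np.linalg.norm,e))
        print(fn,g,'px',(u,v),'ctr',w.mean(0),'size',np.round(L,1),'yaw',round((np.degrees(np.arctan2(l[1],l[0]))+90)%180-90,1))
def dish():
    r={}
    for n in('top','scene'):
        k='t' if n=='top' else 's'; i=shot(n,k+'d'); hsv=cv2.cvtColor(i,cv2.COLOR_RGB2HSV); m=((hsv[...,1]<50)&(hsv[...,2]>130)).astype(np.uint8)
        u,v=proj(k+'d',[[663,-63,20]])[0].astype(int); q=np.zeros_like(m); q[v-45:v+45,u-45:u+45]=m[v-45:v+45,u-45:u+45]
        c=max(cv2.findContours(q,0,1)[0],key=cv2.contourArea); e=cv2.fitEllipse(cv2.convexHull(c)); print('dish',n,np.round(e[0],1),np.round(e[1],1),'z20',atz(k+'d',e[0],20)[:2],'z12',atz(k+'d',e[0],12)[:2])
E
python3 - <<'E'
from m import *
i=shot('wrist','w15');print(state()['ee_pos'])
carts('w15',[(440,-163),(443,-214.5),(508,-215.3)]); dish()
a,b,c=[np.load('pics/%s.npz'%n)['im'] for n in('td','sd','w15')]
T=cv2.resize(a[130:215,90:235],(435,255),interpolation=cv2.INTER_CUBIC); S=cv2.resize(b[100:225,255:400],(365,315),interpolation=cv2.INTER_CUBIC); W=cv2.resize(c[0:260,130:400],(435,345))
im=np.zeros((600,800,3),np.uint8); im[:255,:435]=T; im[:315,435:800]=S; im[255:600,:435]=W; cv2.imwrite('pics/chk.png',im[...,::-1])
E
```

```text
[ 395.6 -189.1  133.5]
w15 (440, -163) px (np.int64(232), np.int64(142)) ctr [ 439.4 -163.4] size [18.5 30.2] yaw -0.8
w15 (443, -214.5) px (np.int64(284), np.int64(138)) ctr [ 442.7 -214.8] size [18.5 30.7] yaw -15.8
w15 (508, -215.3) px (np.int64(286), np.int64(68)) ctr [ 508.1 -215.6] size [18.5 31.5] yaw 9.3
dish top [288.  132.6] [48.9 50.8] z20 [683.9 -95.8] z12 [686.3 -96.5]
dish scene [288.6 282.4] [52.6 59.5] z20 [688.2 -98.3] z12 [685.2 -94.2]
```

The dish was knocked to about (686, -96.5). It was at (663, -64) before, so that fresh fix was needed. Grasping cartridge 1 across its width.

```bash
python3 -m crank '[{"grip":0.032,"x":0.02,"y":-0.012,"z":0.01,"yaw":0.01},{"grip":0.032,"x":0.0437,"y":-0.0257,"z":0.03,"yaw":0.014},{"grip":0.032,"x":0.0437,"y":-0.0257,"z":0.06,"yaw":0.014},{"grip":0.032,"x":0.0437,"y":-0.0257,"z":0.09,"yaw":0.014},{"grip":0.032,"x":0.0437,"y":-0.0257,"z":0.1,"yaw":0.014}]'|sed -n '2p;4,6p'
python3 -m crank '[{"grip":0.032,"x":0,"y":0,"z":0,"yaw":0},{"grip":0.032,"x":0,"y":0,"z":0,"yaw":0},{"grip":0.032,"x":0,"y":0,"z":0,"yaw":0},{"grip":0.032,"x":0,"y":0,"z":0,"yaw":0},{"grip":0.032,"x":0,"y":0,"z":0,"yaw":0}]'|sed -n '2,4p'
```

```text
ee_pos: [436.6, -162.2, 29.7]
force: [-1.1, -0.4, 0.3]
gripper_width: 32.1
gripper_force: 0.0
ee_pos: [439.5, -164.0, 34.1]
ee_rot: [179.9, -0.1, -0.8]
force: [-0.1, -1.0, 0.7]
```

```bash
python3 -m crank '[{"grip":0.032,"x":0,"y":-0.0006,"z":0.01,"yaw":0},{"grip":0.032,"x":0,"y":-0.0006,"z":0.02,"yaw":0},{"grip":0.032,"x":0,"y":-0.0006,"z":0.03,"yaw":0},{"grip":0.032,"x":0,"y":-0.0006,"z":0.035,"yaw":0},{"grip":0.032,"x":0,"y":-0.0006,"z":0.035,"yaw":0}]'|sed -n '2p;4p'
python3 -m crank '[{"grip":0.010,"x":0,"y":0,"z":0,"yaw":0},{"grip":0.010,"x":0,"y":0,"z":0,"yaw":0},{"grip":0.010,"x":0,"y":0,"z":0,"yaw":0},{"grip":0.010,"x":0,"y":0,"z":0,"yaw":0},{"grip":0.010,"x":0,"y":0,"z":0,"yaw":0}]' 15
python3 -m crank '[{"grip":0.01,"x":0,"y":0,"z":-0.015,"yaw":0},{"grip":0.01,"x":0,"y":0,"z":-0.04,"yaw":0},{"grip":0.01,"x":0,"y":0,"z":-0.065,"yaw":0},{"grip":0.01,"x":0.03,"y":-0.01,"z":-0.08,"yaw":0},{"grip":0.01,"x":0.06,"y":-0.02,"z":-0.08,"yaw":0}]'|sed -n '2p;5,6p'
```

```text
ee_pos: [438.3, -162.9, -2.3]
force: [0.1, 0.2, -0.2]
time_s: 36.52
ee_pos: [439.2, -163.2, -1.4]
ee_rot: [180.0, -0.1, -0.8]
force: [-0.3, -0.7, 3.7]
gripper_width: 18.3
gripper_force: 15.0
ee_pos: [500.9, -144.5, 81.8]
gripper_width: 17.7
gripper_force: 15.0
```

```bash
python3 -m crank '[{"grip":0.01,"x":0.03,"y":-0.006,"z":0,"yaw":0},{"grip":0.01,"x":0.06,"y":-0.012,"z":0,"yaw":0},{"grip":0.01,"x":0.09,"y":-0.02,"z":0,"yaw":0},{"grip":0.01,"x":0.12,"y":-0.026,"z":0,"yaw":0},{"grip":0.01,"x":0.15,"y":-0.033,"z":0,"yaw":0}]'|sed -n '2p;5,6p'
python3 -m crank '[{"grip":0.01,"x":0.03,"y":-0.006,"z":0,"yaw":0},{"grip":0.01,"x":0.06,"y":-0.014,"z":0,"yaw":0},{"grip":0.01,"x":0.068,"y":-0.015,"z":0,"yaw":0},{"grip":0.01,"x":0.068,"y":-0.015,"z":0,"yaw":0},{"grip":0.01,"x":0.068,"y":-0.015,"z":0,"yaw":0}]'|sed -n '2p;5,6p'
python3 - <<'E'
from h import *
np.set_printoptions(precision=1,suppress=True)
print(state()['ee_pos'],[atz('td',np.array(p)*.64,z) for p in((420,166),(470,160)) for z in(0,50)])
E
```

```text
ee_pos: [650.5, -112.3, 77.8]
gripper_width: 17.9
gripper_force: 15.0
ee_pos: [716.5, -98.6, 77.1]
gripper_width: 17.9
gripper_force: 15.0
[716.5 -98.6  77.1] [array([763.7, -50. ,   0. ]), array([745.1, -48.1,  50. ]), array([ 772., -135.,    0.]), array([ 753.1, -129.2,   50. ])]
```

```bash
python3 -m crank '[{"grip":0.01,"x":0.002,"y":-0.002,"z":0.01,"yaw":0},{"grip":0.01,"x":0.002,"y":-0.002,"z":0.025,"yaw":0},{"grip":0.01,"x":0.002,"y":-0.002,"z":0.04,"yaw":0},{"grip":0.01,"x":0.002,"y":-0.002,"z":0.05,"yaw":0},{"grip":0.01,"x":0.002,"y":-0.002,"z":0.05,"yaw":0}]'|sed -n '2p;4,6p'
python3 -m crank '[{"grip":0.01,"x":0,"y":0,"z":0.01,"yaw":0},{"grip":0.01,"x":0,"y":0,"z":0.017,"yaw":0},{"grip":0.01,"x":0,"y":0,"z":0.022,"yaw":0},{"grip":0.01,"x":0,"y":0,"z":0.022,"yaw":0},{"grip":0.01,"x":0,"y":0,"z":0.022,"yaw":0}]'|sed -n '2p;4,6p'
```

```text
ee_pos: [716.5, -96.7, 25.0]
force: [-0.4, -0.3, -1.0]
gripper_width: 18.2
gripper_force: 15.0
ee_pos: [719.5, -96.7, 5.8]
force: [-0.1, -0.0, -0.7]
gripper_width: 17.6
gripper_force: 15.0
```

```bash
python3 -m crank '[{"grip":0.03,"x":0,"y":0,"z":0,"yaw":0},{"grip":0.03,"x":0,"y":0,"z":0,"yaw":0},{"grip":0.03,"x":0,"y":0,"z":0,"yaw":0},{"grip":0.03,"x":0,"y":0,"z":-0.02,"yaw":0},{"grip":0.03,"x":0,"y":0,"z":-0.05,"yaw":0}]'|sed -n '2p;4,6p'
python3 -m crank '[{"grip":0.03,"x":-0.01,"y":0.005,"z":-0.02,"yaw":0},{"grip":0.03,"x":-0.04,"y":0.02,"z":-0.03,"yaw":0},{"grip":0.03,"x":-0.07,"y":0.035,"z":-0.03,"yaw":0},{"grip":0.03,"x":-0.1,"y":0.05,"z":-0.03,"yaw":0},{"grip":0.03,"x":-0.13,"y":0.06,"z":-0.03,"yaw":0}]'|sed -n '2p;4,6p'
python3 -m crank '[{"grip":0.032,"x":-0.03,"y":0.013,"z":0,"yaw":0.1},{"grip":0.032,"x":-0.06,"y":0.026,"z":0,"yaw":0.2},{"grip":0.032,"x":-0.09,"y":0.039,"z":0,"yaw":0.262},{"grip":0.032,"x":-0.12,"y":0.052,"z":0,"yaw":0.262},{"grip":0.032,"x":-0.143,"y":0.062,"z":0.02,"yaw":0.262}]'|sed -n '2,3p'
python3 -m crank '[{"grip":0.032,"x":0,"y":0,"z":0.01,"yaw":0},{"grip":0.032,"x":0,"y":0,"z":0.02,"yaw":0},{"grip":0.032,"x":0,"y":0,"z":0.02,"yaw":0},{"grip":0.032,"x":0,"y":0,"z":0.02,"yaw":0},{"grip":0.032,"x":0,"y":0,"z":0.02,"yaw":0}]'|sed -n '2,3p'
python3 -c "
from m import *; s=state(); print(s['ee_pos'],s['ee_rot']); shot('wrist','w16'); dish()
d=np.array([442.7,-214.8,-1])-s['ee_pos'];y=np.radians(s['ee_rot'][2]);print('tool xyz',d[0]*np.cos(y)+d[1]*np.sin(y),d[0]*np.sin(y)-d[1]*np.cos(y),-d[2])
carts('w16',[(508,-215.3)])"
```

```text
ee_pos: [717.1, -96.3, 53.0]
force: [0.3, -0.1, -0.1]
gripper_width: 30.0
gripper_force: 0.0
ee_pos: [587.7, -156.0, 86.7]
force: [-0.2, -0.4, -0.7]
gripper_width: 29.8
gripper_force: 0.0
ee_pos: [445.5, -216.9, 69.2]
ee_rot: [179.9, -0.4, -15.8]
ee_pos: [446.6, -215.1, 46.4]
ee_rot: [180.0, -0.1, -15.7]
[ 446.6 -215.1   46.4] [180.   -0.1 -15.7]
dish top [288.  132.6] [48.9 50.6] z20 [683.9 -95.8] z12 [686.3 -96.5]
dish scene [288.6 282.4] [52.7 59.4] z20 [688.2 -98.4] z12 [685.2 -94.2]
tool xyz -3.828472274495756 0.7963650955809847 47.352912262011245
w16 (508, -215.3) px (np.int64(234), np.int64(131)) ctr [ 508.3 -215.7] size [18.2 29.7] yaw 9.5
```

```bash
python3 -m crank '[{"grip":0.032,"x":-0.0038,"y":0.0008,"z":0.01,"yaw":0},{"grip":0.032,"x":-0.0038,"y":0.0008,"z":0.022,"yaw":0},{"grip":0.032,"x":-0.0038,"y":0.0008,"z":0.035,"yaw":0},{"grip":0.032,"x":-0.0038,"y":0.0008,"z":0.0465,"yaw":0},{"grip":0.032,"x":-0.0038,"y":0.0008,"z":0.0465,"yaw":0}]'|sed -n '2p;4p'
python3 -m crank '[{"grip":0.010,"x":0,"y":0,"z":0,"yaw":0},{"grip":0.010,"x":0,"y":0,"z":0,"yaw":0},{"grip":0.010,"x":0,"y":0,"z":0,"yaw":0},{"grip":0.010,"x":0,"y":0,"z":0,"yaw":0},{"grip":0.010,"x":0,"y":0,"z":0,"yaw":0}]' 15
python3 -m crank '[{"grip":0.01,"x":0,"y":0,"z":-0.015,"yaw":0},{"grip":0.01,"x":0,"y":0,"z":-0.04,"yaw":0},{"grip":0.01,"x":0,"y":0,"z":-0.065,"yaw":0},{"grip":0.01,"x":0,"y":0,"z":-0.08,"yaw":-0.1},{"grip":0.01,"x":0,"y":0,"z":-0.08,"yaw":-0.2}]'|sed -n '2p;5,6p'
python3 -m crank '[{"grip":0.01,"x":0,"y":0,"z":0,"yaw":-0.074},{"grip":0.01,"x":0,"y":0,"z":0,"yaw":-0.074},{"grip":0.01,"x":0,"y":0,"z":0,"yaw":-0.074},{"grip":0.01,"x":0,"y":0,"z":0,"yaw":-0.074},{"grip":0.01,"x":0,"y":0,"z":0,"yaw":-0.074}]'
```

```text
ee_pos: [440.2, -214.1, -2.0]
force: [0.1, 0.5, 0.3]
time_s: 41.25
ee_pos: [441.8, -215.1, 0.3]
ee_rot: [180.0, -0.1, -15.8]
force: [-0.1, 0.8, 3.0]
gripper_width: 17.8
gripper_force: 15.0
ee_pos: [443.4, -216.0, 83.1]
gripper_width: 17.7
gripper_force: 15.0
time_s: 42.08
ee_pos: [441.0, -214.7, 79.3]
ee_rot: [-180.0, 0.0, -0.1]
force: [0.5, 1.0, 0.3]
gripper_width: 17.6
gripper_force: 15.0
```

```bash
python3 -m crank '[{"grip":0.01,"x":0.03,"y":-0.014,"z":0,"yaw":0},{"grip":0.01,"x":0.06,"y":-0.03,"z":0,"yaw":0},{"grip":0.01,"x":0.09,"y":-0.045,"z":0,"yaw":0},{"grip":0.01,"x":0.12,"y":-0.06,"z":0,"yaw":0},{"grip":0.01,"x":0.15,"y":-0.075,"z":0,"yaw":0}]'|sed -n '2p;5,6p'
python3 -m crank '[{"grip":0.01,"x":0.03,"y":-0.014,"z":0,"yaw":0},{"grip":0.01,"x":0.06,"y":-0.03,"z":0,"yaw":0},{"grip":0.01,"x":0.09,"y":-0.04,"z":0,"yaw":0},{"grip":0.01,"x":0.094,"y":-0.043,"z":0,"yaw":0},{"grip":0.01,"x":0.094,"y":-0.043,"z":0,"yaw":0}]'|sed -n '2p;5,6p'
python3 -m crank '[{"grip":0.01,"x":0,"y":0,"z":0.01,"yaw":0},{"grip":0.01,"x":0,"y":0,"z":0.025,"yaw":0},{"grip":0.01,"x":0,"y":0,"z":0.04,"yaw":0},{"grip":0.01,"x":0,"y":0,"z":0.04,"yaw":0},{"grip":0.01,"x":0,"y":0,"z":0.04,"yaw":0}]'|sed -n '2p;5,6p'; python3 -c "
from h import *;print(state()['ee_pos'])"
```

```text
ee_pos: [592.4, -139.1, 79.2]
gripper_width: 17.6
gripper_force: 15.0
ee_pos: [686.5, -95.9, 78.3]
gripper_width: 17.6
gripper_force: 15.0
ee_pos: [683.1, -97.7, 38.3]
gripper_width: 17.6
gripper_force: 15.0
[683.1221801  -97.73886502  38.3303402 ]
```

```bash
python3 -m crank '[{"grip":0.01,"x":0.0015,"y":-0.001,"z":0.01,"yaw":0},{"grip":0.01,"x":0.0015,"y":-0.001,"z":0.02,"yaw":0},{"grip":0.01,"x":0.0015,"y":-0.001,"z":0.028,"yaw":0},{"grip":0.01,"x":0.0015,"y":-0.001,"z":0.033,"yaw":0},{"grip":0.01,"x":0.0015,"y":-0.001,"z":0.033,"yaw":0}]'|sed -n '2p;4p'
python3 -m crank '[{"grip":0.01,"x":0,"y":0,"z":0,"yaw":0},{"grip":0.03,"x":0,"y":0,"z":0,"yaw":0},{"grip":0.03,"x":0,"y":0,"z":0,"yaw":0},{"grip":0.03,"x":0,"y":0,"z":0,"yaw":0},{"grip":0.03,"x":0,"y":0,"z":-0.015,"yaw":0}]'|sed -n '2p;4,6p'
python3 -m crank '[{"grip":0.03,"x":0,"y":0,"z":-0.03,"yaw":0},{"grip":0.03,"x":-0.005,"y":0.005,"z":-0.06,"yaw":0},{"grip":0.03,"x":-0.03,"y":0.02,"z":-0.07,"yaw":0},{"grip":0.03,"x":-0.06,"y":0.04,"z":-0.07,"yaw":0},{"grip":0.03,"x":-0.09,"y":0.06,"z":-0.07,"yaw":0}]'|sed -n '2p;4,6p'
python3 -m crank '[{"grip":0.032,"x":-0.03,"y":0.02,"z":0,"yaw":-0.1},{"grip":0.032,"x":-0.06,"y":0.04,"z":0,"yaw":-0.166},{"grip":0.032,"x":-0.086,"y":0.059,"z":0,"yaw":-0.166},{"grip":0.032,"x":-0.086,"y":0.059,"z":0.02,"yaw":-0.166},{"grip":0.032,"x":-0.086,"y":0.059,"z":0.04,"yaw":-0.166}]'|sed -n '2,3p'
python3 -m crank '[{"grip":0.032,"x":0,"y":0,"z":0,"yaw":0},{"grip":0.032,"x":0,"y":0,"z":0,"yaw":0},{"grip":0.032,"x":0,"y":0,"z":0,"yaw":0},{"grip":0.032,"x":0,"y":0,"z":0,"yaw":0},{"grip":0.032,"x":0,"y":0,"z":0,"yaw":0}]'|sed -n '2,3p'
python3 -c "
from m import *; s=state(); print(s['ee_pos'],s['ee_rot']); dish()
d=np.array([508.2,-215.7,-0.8])-s['ee_pos'];y=np.radians(s['ee_rot'][2]);print('tool xyz',d[0]*np.cos(y)+d[1]*np.sin(y),d[0]*np.sin(y)-d[1]*np.cos(y),-d[2])"
```

```text
ee_pos: [685.6, -95.9, 4.6]
force: [-0.2, 0.5, 0.0]
ee_pos: [684.7, -95.8, 19.1]
force: [0.1, -0.2, -1.2]
gripper_width: 30.0
gripper_force: 0.0
ee_pos: [596.8, -156.4, 93.1]
force: [-0.3, -1.2, -0.4]
gripper_width: 29.9
gripper_force: 0.0
ee_pos: [510.4, -216.6, 53.1]
ee_rot: [179.8, -0.2, 9.3]
ee_pos: [511.6, -215.0, 52.5]
ee_rot: [179.9, -0.1, 9.5]
[ 511.6 -215.    52.5] [179.9  -0.1   9.5]
dish top [288.  132.7] [48.6 50.4] z20 [683.6 -95.7] z12 [686.  -96.4]
dish scene [288.5 282.5] [52.8 59.4] z20 [688.2 -98.6] z12 [685.2 -94.4]
tool xyz -3.501615595110817 0.1724557451714822 53.34679030942542
```

```bash
python3 -m crank '[{"grip":0.032,"x":-0.0035,"y":0.0002,"z":0.012,"yaw":0},{"grip":0.032,"x":-0.0035,"y":0.0002,"z":0.025,"yaw":0},{"grip":0.032,"x":-0.0035,"y":0.0002,"z":0.04,"yaw":0},{"grip":0.032,"x":-0.0035,"y":0.0002,"z":0.053,"yaw":0},{"grip":0.032,"x":-0.0035,"y":0.0002,"z":0.053,"yaw":0}]'|sed -n '2p;4p'
python3 -m crank '[{"grip":0.010,"x":0,"y":0,"z":0,"yaw":0},{"grip":0.010,"x":0,"y":0,"z":0,"yaw":0},{"grip":0.010,"x":0,"y":0,"z":0,"yaw":0},{"grip":0.010,"x":0,"y":0,"z":0,"yaw":0},{"grip":0.010,"x":0,"y":0,"z":0,"yaw":0}]' 15
python3 -m crank '[{"grip":0.01,"x":0,"y":0,"z":-0.015,"yaw":0},{"grip":0.01,"x":0,"y":0,"z":-0.04,"yaw":0},{"grip":0.01,"x":0,"y":0,"z":-0.065,"yaw":0},{"grip":0.01,"x":0,"y":0,"z":-0.08,"yaw":0.1},{"grip":0.01,"x":0,"y":0,"z":-0.08,"yaw":0.166}]'|sed -n '2p;5,6p'
python3 -m crank '[{"grip":0.01,"x":0.01,"y":-0.01,"z":0,"yaw":0},{"grip":0.01,"x":0.03,"y":-0.03,"z":0,"yaw":0},{"grip":0.01,"x":0.06,"y":-0.05,"z":0,"yaw":0},{"grip":0.01,"x":0.08,"y":-0.07,"z":0,"yaw":0},{"grip":0.01,"x":0.1,"y":-0.09,"z":0,"yaw":0}]'
```

```text
ee_pos: [505.6, -214.8, -3.5]
force: [0.7, -0.2, -0.3]
time_s: 46.35
ee_pos: [507.9, -216.0, -0.5]
ee_rot: [179.9, -0.1, 9.4]
force: [0.7, -0.0, 2.8]
gripper_width: 17.9
gripper_force: 15.0
ee_pos: [509.7, -216.8, 82.5]
gripper_width: 17.9
gripper_force: 15.0
time_s: 47.18
ee_pos: [608.6, -123.8, 77.9]
ee_rot: [-180.0, 0.0, 0.0]
force: [-0.5, -0.3, -0.3]
gripper_width: 18.0
gripper_force: 15.0
```

```bash
python3 -m crank '[{"grip":0.01,"x":0.02,"y":-0.012,"z":0,"yaw":0},{"grip":0.01,"x":0.043,"y":-0.027,"z":0,"yaw":0},{"grip":0.01,"x":0.043,"y":-0.027,"z":0.015,"yaw":0},{"grip":0.01,"x":0.043,"y":-0.027,"z":0.03,"yaw":0},{"grip":0.01,"x":0.043,"y":-0.027,"z":0.04,"yaw":0}]'|sed -n '2p;5,6p'
python3 -m crank '[{"grip":0.01,"x":0,"y":0,"z":0,"yaw":0},{"grip":0.01,"x":0,"y":0,"z":0,"yaw":0},{"grip":0.01,"x":0,"y":0,"z":0,"yaw":0},{"grip":0.01,"x":0,"y":0,"z":0,"yaw":0},{"grip":0.01,"x":0,"y":0,"z":0,"yaw":0}]'|sed -n '2,3p'
```

```text
ee_pos: [649.9, -97.1, 36.2]
gripper_width: 17.6
gripper_force: 15.0
ee_pos: [650.8, -99.1, 39.5]
ee_rot: [180.0, -0.1, -0.1]
```

```bash
python3 -m crank '[{"grip":0.01,"x":0.0015,"y":-0.0025,"z":0.01,"yaw":0},{"grip":0.01,"x":0.0015,"y":-0.0025,"z":0.02,"yaw":0},{"grip":0.01,"x":0.0015,"y":-0.0025,"z":0.028,"yaw":0},{"grip":0.01,"x":0.0015,"y":-0.0025,"z":0.0345,"yaw":0},{"grip":0.01,"x":0.0015,"y":-0.0025,"z":0.0345,"yaw":0}]'|sed -n '2p;4p'
python3 -m crank '[{"grip":0.01,"x":0,"y":0,"z":0,"yaw":0},{"grip":0.03,"x":0,"y":0,"z":0,"yaw":0},{"grip":0.03,"x":0,"y":0,"z":0,"yaw":0},{"grip":0.03,"x":0,"y":0,"z":0,"yaw":0},{"grip":0.03,"x":0,"y":0,"z":-0.015,"yaw":0}]'|sed -n '2p;4,6p'
python3 -m crank '[{"grip":0.03,"x":0,"y":0,"z":-0.03,"yaw":0},{"grip":0.03,"x":0,"y":0,"z":-0.06,"yaw":0},{"grip":0.03,"x":-0.03,"y":0.01,"z":-0.1,"yaw":0},{"grip":0.03,"x":-0.06,"y":0.02,"z":-0.13,"yaw":0},{"grip":0.03,"x":-0.1,"y":0.03,"z":-0.13,"yaw":0}]'|sed -n '2p;4,6p'
python3 -m crank '[{"grip":0.03,"x":-0.04,"y":0.01,"z":0,"yaw":0},{"grip":0.03,"x":-0.08,"y":0.02,"z":0,"yaw":0},{"grip":0.03,"x":-0.11,"y":0.03,"z":0,"yaw":0},{"grip":0.03,"x":-0.13,"y":0.03,"z":0,"yaw":0},{"grip":0.03,"x":-0.13,"y":0.03,"z":0,"yaw":0}]'|sed -n '1,3p'
python3 - <<'E'
from m import *
dish()
a,b=[np.load('pics/%s.npz'%n)['im'] for n in('td','sd')]
shot('wrist','wd'); c=np.load('pics/wd.npz')['im']
T=cv2.resize(a[100:245,90:300],(420,290),interpolation=cv2.INTER_CUBIC); S=cv2.resize(b[110:200,265:375],(380,300),interpolation=cv2.INTER_CUBIC); W=cv2.resize(b[230:330,235:345],(380,300),interpolation=cv2.INTER_CUBIC)
V=cv2.resize(c[0:230,90:430],(420,300),interpolation=cv2.INTER_CUBIC)
im=np.zeros((600,800,3),np.uint8); im[:290,:420]=T; im[:300,420:800]=S; im[300:600,420:800]=W; im[300:600,:420]=V; cv2.imwrite('pics/chk.png',im[...,::-1])
E
```

```text
ee_pos: [650.2, -96.1, 1.5]
force: [-0.0, 0.0, -0.8]
ee_pos: [649.8, -96.1, 16.8]
force: [-0.1, -0.2, 1.0]
gripper_width: 29.9
gripper_force: 0.0
ee_pos: [563.7, -125.1, 153.3]
force: [1.2, -1.4, 1.2]
gripper_width: 30.2
gripper_force: 0.0
time_s: 49.68
ee_pos: [425.2, -153.8, 148.2]
ee_rot: [-180.0, 0.1, -0.2]
dish top [288.  132.5] [48.8 50.7] z20 [683.9 -95.8] z12 [686.4 -96.5]
dish scene [288.6 282.4] [52.7 59.5] z20 [688.2 -98.4] z12 [685.2 -94.2]
```

View pics/chk.png

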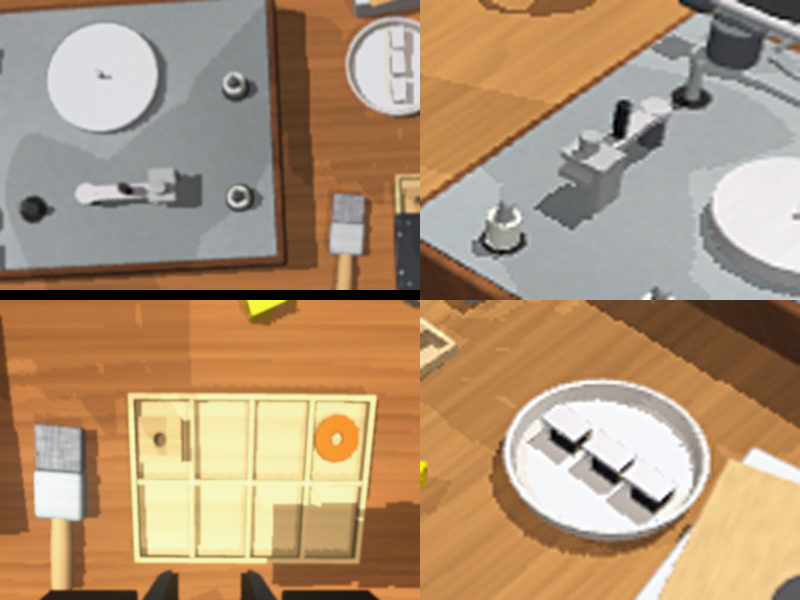

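The final check shows everything in place:
- **Sleeves:** both are down on their posts, at (235,85) and (238,197) in the top-left panel.
- **Link and pin:** the link is home and the pin head sits on the upper tine, at (590,145) top right.
- **Cartridges:** all three stand upright in the flat dish, bottom right.
- **Tray:** only the adapter is left, at (336,438).
- **Robot:** the arm is clear of everything.

Handing in.

```bash
python3 -c "
from h import *; print(job_done())"
```

```text
the job is handed in; nothing more can be done
None
```

I handed the job in at about 50 s: both sleeves are on their posts, the link is home, the pin is seated, all three cartridges are in the dish, and the adapter is still in the tray. The hand-in call gave no verdict.

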